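# Book the pump bottle at the scanner stand

## Task

Please book the amber pump bottle in at the scanner stand: the dial timer on the reading plate is already booked, so move it into the white tray, then stand the bottle in the yellow outline with its barcode facing the scanner window, let go of it, and only then squeeze the scanner's blue trigger all the way and let it spring fully back. Afterwards stand the bottle in the white tray too, so that bottle and timer both end upright and flat on its floor. Keep the bottle upright throughout, do not pull the trigger on anything but its barcode, and leave the tin, pot and ball in the wooden tray where they stand.

Things in the scene. Friction and masses are not known exactly. Their poses are not given: they have to be found in the camera images.
- soap_pump: amber pump bottle to book, 65 mm across, 176 mm tall, 0.24 to 0.48 kg, loose, upright in the wooden tray; origin at the centre of its underside, z up. Round body to z = 128 mm, its axis 4 mm to +y of the origin. The flat black pump head (fixed), z = 166 to 176 mm, 18 mm wide in x, has its spout along -y, out to y = -37 mm. Starts turned up to 65 degrees from code towards world -y.
- bottle_collar (a point): middle of the bottle's black neck collar, at (0, 4, 136) mm in the bottle's frame: 35 mm across with a ribbed rubber sleeve, z = 124 to 143 mm, the place to grasp: from above, closing along the bottle's x so that the fingers straddle the head. The shoulder slopes up to it; fingertips at z = 126 mm or higher clear it. The tall tin's side is at least 55 mm from this point.
- bottle_code (a point): centre of the white 30 x 30 mm barcode sticker on the bottle, at (0, 40, 60) mm in the bottle's frame; it faces along the bottle's +y axis, opposite to the spout.
- dial_timer: white timer, 68 x 68 mm, 49 mm tall, 0.16 kg, loose; origin at the centre of its underside, z up. Body to z = 30 mm, on it a black dial disc 46 mm across, z = 31 to 36 mm, which does not turn. Starts in the yellow outline on the reading plate, turned up to 35 degrees against the stand.
- timer_bar (a point): middle of the black finger bar on the timer's dial, at (0, 0, 42) mm in the timer's frame (axes as the timer's): 10 mm wide in y, x = -19 to 22 mm, z = 36 to 48 mm. Grasp it along y with the fingertips above z = 37 mm.
- station: fixed scanner stand; origin on the worktop, z up, +y the way the scanner looks (within 20 degrees of world +y). Steel base plate x = -65 to 65, y = -155 to 145 mm, 6 mm thick. A pistol scanner is clamped in it upside down: body y = -137 to 0 mm, z = 35 to 89 mm, 48 mm wide (68 at the hood); grip at its rear up to z = 178 mm; clamp knobs to x = +-47 mm.
- plate_spot (a point): centre of the 100 x 100 mm yellow outline on the plate's top, 6 mm above the worktop, 85 mm in front of the window; the bottle belongs here. Axes as the station's.
- window (a point): centre of the scanner's dark window, 62 mm above the worktop, looking along its own +y; axes as the station's. It reads the bottle's code within 18 mm sideways of the window's axis, 15 to 85 mm in front of it and facing it to within 0.35 rad.
- grip_mid (a point): middle of the scanner's fixed grip, 138 mm above the worktop; axes as the station's. Grip 29 mm wide in x (cap 36), 28 mm deep in y, leaning back 3 degrees, top at 178 mm. Pinch grip and trigger together from above along the station's y, fingers centred 5 mm to +y of this point: about 54 mm over both at rest, 43 mm fully pulled.
- trigger_pad (a point): front face of the trigger's free half, about 138 mm above the worktop: where to pull it towards the grip. The blue trigger, 16 mm wide, 58 mm long, is hinged at the scanner's body (96 mm up), free end upwards, on the grip's +y side.
- trigger (a joint): trigger angle in rad: 0 at rest, 0.28 fully pulled (stop); about 2.5 N at the pad to start it, 8 N at the stop; springs back by itself. All the way means over 0.24, fully back under 0.05.
- wall_tray: (Overhead: a closed wall cabinet overhangs the worktop from 0.568 m ahead of the robot's base axis, underside 0.64 m up: lift little there.) Fixed white tray, 226 mm in x, 178 mm in y, rim 24 mm high, walls 6 mm, floor 5 mm above the worktop; origin at the centre of its underside. Starts empty, on one side of the scanner stand, the wooden tray on the other; sides change.
- mending_tray: fixed wooden tray, 216 mm in x, 400 mm in y, rim 28 mm, floor 5 mm above the worktop; origin at the centre of its underside; its +y axis points away from the robot. Bottle, tin, pot and ball stand in it.
- powder_tin: cream tin with a lid, 98 x 129 mm, 162 mm tall, loose, at the far end of the wooden tray: leave alone. Origin at the centre of its underside.
- pin_pot: round pot with a tan lid, 91 mm across, 53 mm tall, loose, at the near end of the wooden tray: leave alone. Origin at the centre of its underside.
- dryer_ball: grey wool ball, 66 mm, loose, beside the pot: leave alone. Origin under its centre.
Mind the look-alikes: they are no part of the job. Leave any green or red look-alike of the dial_timer alone.

How it is judged:
By the outcome, as a careful person would: the job done as asked, in the order asked, and still so for the second after the job is handed in, with the robot touching nothing.
It also fails if it takes over 72 s, if anything falls off the work surface, if the arm or the gripper's body presses on something with over 40 N, if the wrist force passes 120 N, or if a joint passes its speed limit or range.

## Robot

A 6-joint arm with a two-finger parallel gripper is mounted at the origin on a cart in front of the work surface, level with it; the furniture and walls round the work are solid. World frame = base frame: x ahead of the robot, y to its left, z up, the work surface at z = 0. Lengths are in mm, angles in rad, forces in N, time in s.
With the tool pointing down it reaches from about 350 to 975 mm from the base axis. Payload 7.1 kg.
Tool frame: the origin (TCP) lies on the mounting face of the last link; the fingertips stand 182 mm ahead of it and the grasp point (between the pads) lies 163 mm ahead of it (ctrl.tip_reach is the distance from the TCP to the fingertips, in mm); z points along the fingers, y is the direction in which the jaws open and shut (so a half turn about z gives the same grasp; the last joint's range is limited). The gripper opens to 88 mm and grips with 3 to 60 N. Pads are 20 mm wide; open, the fingers measure 115 mm over their backs; the gripper's body (75 mm by 178 mm) begins 61 mm behind the grasp point.
Start: joints at [-1.153, 0.423, 1.63, -0, 1.089, -0.019], TCP at [264.416, -566.295, 404.675] pointing down, gripper open.
Joint ranges: [-3, 3], [-0.9, 2.11], [0.09, 2.58], [-1.31, 4.45], [0.11, 2.69], [-2.54, 2.54]. Speed limits (rad/s): [2.39, 2.39, 3.01, 3.14, 3.14, 3.14].

## Interface

Orientations are given as a rotation vector (axis times angle).
In Python, from workcell import ctrl gives the robot as it stands.
- The arm moves only by the tool jog_arm, never from a script. Its argument "steps" is a list that holds one entry, the list of rows, each a list of 7 numbers: the shift along the tool's x, y, z in m, then the turn, a rotation vector about the tool's x, y, z in degrees, then the gripper's target within -1 to 1 (shut at 1, half-way at 0, fully open at -1). A call has 1 to 20 rows; each row shifts and turns the commanded pose from where the row before left it, along the tool's axes as they then stand; what a row does not reach is not made up. A row lasts 1/12 s, in which the tool goes at most 41.7 mm and 7.16 degrees, less where a joint would pass 70% of its speed; a pose out of reach is approached as far as the arm can. A call is refused whole if a number of a shift passes 0.0417 or a number of a turn 7.16, either way. A call with a gripper value outside its range is refused whole. The fingers move at their own pace and stop on an object; the grip force is fixed at half the most. Time passes only in rows, so rows that do not move let the fingers close. It gives the time, the measured TCP pose, the force and the opening at its end, in the units of the state.
- ctrl.get_obs(): the state, without advancing time (a new reading comes with each control period).
- ctrl.get_image(name): name is "scene" or "top"; returns the picture (420x560x3 uint8, red, green, blue); there is no depth.
- ctrl.camera_info(name): a dict with "fx", "fy", "cx", "cy" (pixels), "origin" and "attitude" of the camera in the world. Camera axes: x right, y down, z forward; pixel columns grow to the right and rows downward; lengths in mm; the calibration is good to about 2 mm. A picture is of the moment at which its call begins. camera_info takes no time and is no camera call.
- ctrl.close_job(): hands the job in, once; it reports no verdict.
Trained networks look in the newest picture that a camera, given by its name, has taken for a name from the list of things; names that differ only in an ending like _2 or _b are one class to them, and where a whole thing is asked for, a point or a joint stands for the part that bears it (a point fixed in the world has none). Each returns a list of dicts, best first, with "p" (0 to 1); they miss things now and then, are a little off and sometimes report something else, mostly with a low value. They report only what shows in the picture. A call takes as long as a camera call. They do not tell look-alikes from the thing itself.
- ctrl.look_for(thing, camera): "bbox" ([left, top, right, bottom] in pixels, round what is visible of it).
- ctrl.trace(thing, camera): "pixels" (420x560 bool, what is visible of it) and "bbox" ([left, top, right, bottom] in pixels, round what is visible of it).
- ctrl.landmark_of(thing, camera): "uv" ([column, row] in pixels: a listed point, or the origin of a listed thing).
The state is a dict: "t": time; "qpos": joint angles; "qvel": joint speeds; "joint_torque": joint torques, N m; "ee_pos": TCP position; "orientation": TCP orientation; "ft_force": force on the tool from outside, world axes, zero at the start; "moment": the same for the moment, N m; "width": finger opening in mm.
Only numpy, scipy, OpenCV 4.12 (cv2) and the standard library are available. Lean on these libraries where they do the work, as an engineer would, in place of code of your own. Each camera call takes 0.05 s, during which the arm holds its last target.

## Working session

There is one attempt and no reset: what is moved stays moved. The work goes in short steps, Python scripts to look and compute and a tool call to move; the robot and the scene stay as the last step left them, time stands still between calls to the robot, and variables do not carry over. Pictures are saved under pics/ and viewed, and the job is handed in when it is done.

Besides the shell and the picture viewer there is one more tool, called after "Request:" in YAML: its name, and indented under it one key for each argument. jog_arm: Moves the arm, as the interface text tells. Its arguments: {"type":"object","properties":{"steps":{"type":"array"}},"required":["steps"]}

```bash
ls; mkdir -p pics; python3 - <<'E'
from workcell import ctrl
import cv2
o=ctrl.get_obs(); print(o)
for n in ("scene","top"):
    im=ctrl.get_image(n); cv2.imwrite(f"pics/{n}0.png",im[:,:,::-1]); print(n,ctrl.camera_info(n))
E
```

```text
pics
{'t': 0.0, 'qpos': array([-1.15300979e+00,  4.23826014e-01,  1.63069042e+00,  1.57766491e-05,
        1.08858194e+00, -1.90035210e-02]), 'qvel': array([-7.72948583e-05, -5.59723504e-04, -8.69181888e-04, -7.27058421e-04,
        2.38253979e-04,  9.97133926e-04]), 'joint_torque': array([-8.88675240e-04, -5.44623220e+01, -2.73667288e+01,  6.44154358e-02,
        2.28498486e-02, -1.37088359e-04]), 'ee_pos': array([ 264.30542004, -566.05573639,  403.91057526]), 'orientation': array([-3.06552758e+00, -6.80335461e-01,  4.46756479e-04]), 'ft_force': array([ 0.31857669, -0.68838819,  0.70382828]), 'moment': array([-0.03221131,  0.04934691,  0.02009744]), 'width': 87.480038650812}
scene {'fx': 465.8906513202583, 'fy': 465.8906513202583, 'cx': 278.64736677438714, 'cy': 203.6116716667772, 'origin': array([ -477.64409612, -1153.61062857,   874.92798767]), 'attitude': array([-1.93656674,  0.71397609, -0.42764404])}
top {'fx': 436.5172718002652, 'fy': 436.5172718002652, 'cx': 278.66580122903076, 'cy': 213.4954556516007, 'origin': array([ 322.01227187,   37.32127133, 1718.93584468]), 'attitude': array([-2.17959677,  2.15267645, -0.12274808])}
```

View pics/scene0.png

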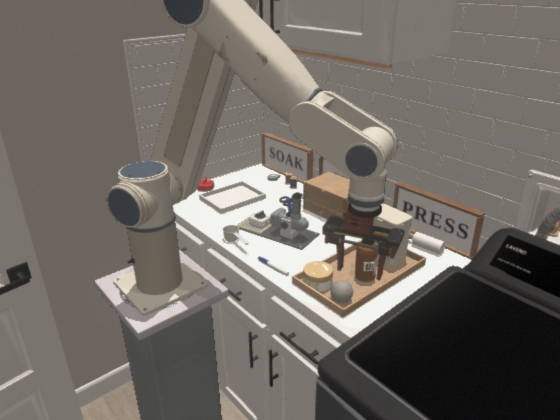

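View pics/top0.png

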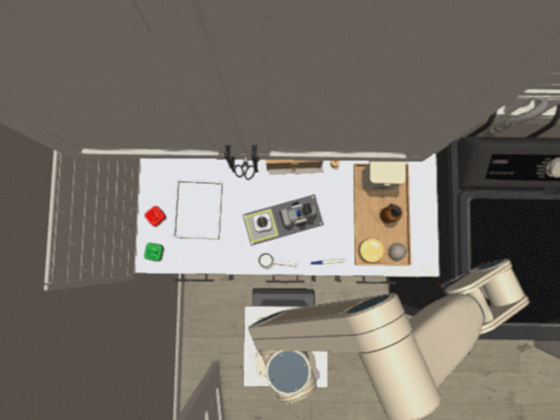

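The top view shows the white tray at about (199,210), the stand with its timer at (262,222), the scanner at (298,213), the bottle at (392,213), and the tin, pot and ball in the wooden tray. The red and green look-alikes are at the far left. Next I'll get detections.

```bash
cat > h.py <<'E'
import numpy as np, cv2
from scipy.spatial.transform import Rotation as R
from workcell import ctrl
def cam(n):
    c=ctrl.camera_info(n); return c, R.from_rotvec(c["attitude"]).as_matrix(), np.array(c["origin"])
def proj(p,n):
    c,M,o=cam(n); q=(np.atleast_2d(p)-o)@M
    return np.c_[c["fx"]*q[:,0]/q[:,2]+c["cx"], c["fy"]*q[:,1]/q[:,2]+c["cy"]]
def ray(uv,n):
    c,M,o=cam(n); d=M@np.array([(uv[0]-c["cx"])/c["fx"],(uv[1]-c["cy"])/c["fy"],1.]); return o,d/np.linalg.norm(d)
def atz(uv,n,z):
    o,d=ray(uv,n); return o+d*(z-o[2])/d[2]
def tri(uv1,n1,uv2,n2):
    o1,d1=ray(uv1,n1);o2,d2=ray(uv2,n2)
    A=np.c_[d1,-d2]; s=np.linalg.lstsq(A,o2-o1,rcond=None)[0]
    a=o1+d1*s[0];b=o2+d2*s[1]; return (a+b)/2,np.linalg.norm(a-b)
E
python3 - <<'E'
from h import *
np.set_printoptions(precision=1,suppress=True)
Z=dict(soap_pump=5,bottle_collar=141,bottle_code=65,dial_timer=6,timer_bar=48,station=0,plate_spot=6,window=62,grip_mid=138,trigger_pad=138,wall_tray=0,mending_tray=0,powder_tin=5,pin_pot=5,dryer_ball=5)
for cn in ("top","scene"):
    ctrl.get_image(cn)
    for k,z in Z.items():
        for r in ctrl.landmark_of(k,cn)[:3]:
            print(cn,k,round(r["p"],2),np.array(r["uv"]),atz(r["uv"],cn,z))
print(ctrl.get_obs()["t"])
E
```

```text
top soap_pump 0.73 [387.4 212.6] [ 520.6 -396.7    5. ]
top bottle_collar 0.7 [396.6 215.1] [ 496.1 -395.7  141. ]
top bottle_code 0.91 [400.1 218. ] [ 493.5 -429.7   65. ]
top dial_timer 0.78 [154.7 253.5] [348.2 515.3   6. ]
top dial_timer 0.7 [155.7 212.8] [508.1 518.3   6. ]
top dial_timer 0.63 [261.1 222.7] [474.1 101.9   6. ]
top timer_bar 0.78 [261.9 220.3] [479.7  97.4  48. ]
top timer_bar 0.6 [154.5 215.2] [494.2 510.7  48. ]
top timer_bar 0.57 [258.4 224.4] [463.7 110.6  48. ]
top station 0.84 [284.1 220.8] [483.4  11.4   0. ]
top plate_spot 0.75 [261.9 226.6] [458.8  98.5   6. ]
top window 0.83 [280.4 219. ] [484.3  26.5  62. ]
top window 0.74 [394.5 255.1] [ 352.5 -406.7   62. ]
top grip_mid 0.72 [304.1 208.9] [514.9 -59.1 138. ]
top trigger_pad 0.56 [293.5 209.6] [511.9 -20.4 138. ]
top wall_tray 0.68 [199.9 207.9] [530.5 345.7   0. ]
top mending_tray 0.84 [381.  212.7] [ 520.5 -372.6    0. ]
top powder_tin 0.84 [376.1 175.5] [ 669.1 -353.9    5. ]
top pin_pot 0.78 [367.7 251.1] [ 367.9 -317.2    5. ]
top dryer_ball 0.5 [391.7 250.4] [ 371.7 -411.3    5. ]
scene soap_pum
[... 478 characters left out ...]
 [479.4  26.5   0. ]
scene plate_spot 0.95 [256.4 226.4] [442.8  80.7   6. ]
scene window 0.82 [276.  217.2] [479.7   8.1  62. ]
scene grip_mid 0.63 [298.6 203.3] [516.2 -73.8 138. ]
scene grip_mid 0.23 [368.2 239. ] [ 512.3 -392.7  138. ]
scene trigger_pad 0.64 [288.9 197.9] [519.1 -18.7 138. ]
scene wall_tray 0.81 [233.3 197.9] [526.3 351.1   0. ]
scene mending_tray 0.79 [359.2 274.3] [ 507.  -373.8    0. ]
scene powder_tin 0.7 [297.  202.5] [695.5 131.    5. ]
scene powder_tin 0.63 [384.7 257.5] [ 639.6 -370.1    5. ]
scene pin_pot 0.69 [318.9 283.1] [ 371.7 -327.6    5. ]
scene pin_pot 0.16 [358.9 274.2] [ 501.  -377.3    5. ]
scene dryer_ball 0.9 [343.9 295.5] [ 384.8 -420.1    5. ]
1.7
```

```bash
python3 - <<'E'
import cv2
a=cv2.imread("pics/top0.png")[150:280,130:445]
cv2.imwrite("pics/top0c.png",cv2.resize(a,None,fx=2.5,fy=2.5,interpolation=cv2.INTER_CUBIC))
a=cv2.imread("pics/scene0.png")[160:310,180:440]
cv2.imwrite("pics/scene0c.png",cv2.resize(a,None,fx=3,fy=3,interpolation=cv2.INTER_CUBIC))
E
```

```text
(no output)
```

View pics/top0c.png

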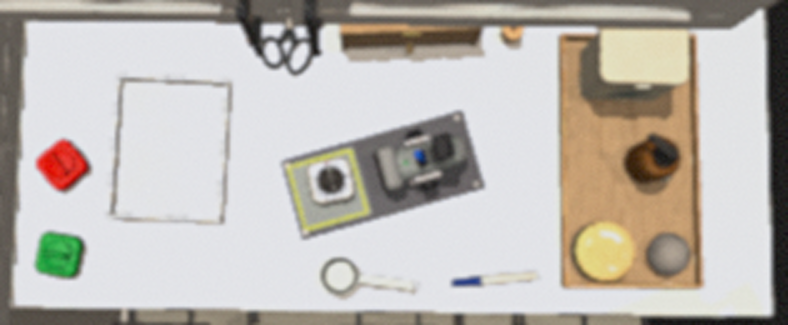

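View pics/scene0c.png

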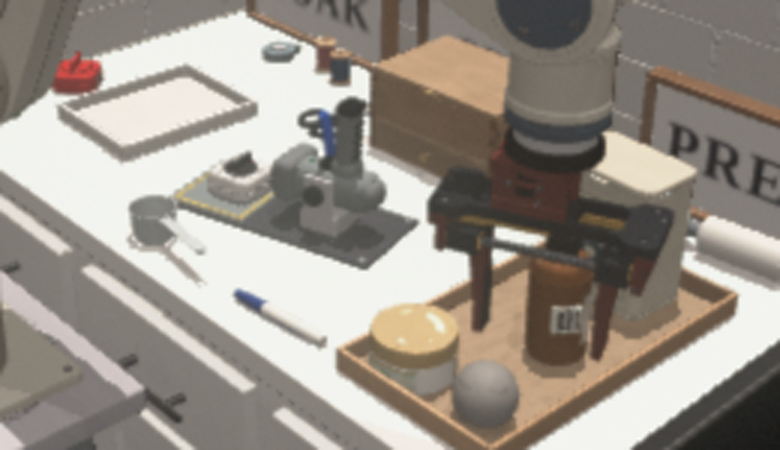

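```bash
python3 - <<'E'
from h import *
np.set_printoptions(precision=1,suppress=True)
im=cv2.imread("pics/top0.png"); 
hsv=cv2.cvtColor(im,cv2.COLOR_BGR2HSV)
# station: dark-ish vs white counter
g=im.astype(int).max(2)
roi=np.zeros(g.shape,np.uint8); roi[185:252,236:332]=1
m=((g<190)&(roi>0)).astype(np.uint8)
n,l,s,c=cv2.connectedComponentsWithStats(m); i=1+np.argmax(s[1:,4]); m=(l==i).astype(np.uint8)
cs,_=cv2.findContours(m,cv2.RETR_EXTERNAL,cv2.CHAIN_APPROX_NONE)
cnt=max(cs,key=len)
P=np.array([atz(p[0],"top",6)[:2] for p in cnt],np.float32)
r=cv2.minAreaRect(P); print("plate",r)
# wall tray
roi[:]=0; roi[172:250,165:232]=1
m=((g<215)&(roi>0)).astype(np.uint8)
cs,_=cv2.findContours(m,cv2.RETR_EXTERNAL,cv2.CHAIN_APPROX_NONE)
cnt=max(cs,key=len); P=np.array([atz(p[0],"top",24)[:2] for p in cnt],np.float32); print("tray",cv2.minAreaRect(P))
def crop(n,img,x0,y0,x1,y1,f):
    cv2.imwrite(n,cv2.resize(img[y0:y1,x0:x1],None,fx=f,fy=f,interpolation=cv2.INTER_CUBIC))
crop("pics/t_st.png",im,238,190,328,250,8)
crop("pics/t_bo.png",im,345,155,415,270,5)
sc=cv2.imread("pics/scene0.png")
crop("pics/s_st.png",sc,235,185,325,250,8)
crop("pics/s_bo.png",sc,330,215,420,290,8)
E
```

```text
plate ((488.4712829589844, 16.98602294921875), (131.23072814941406, 300.50042724609375), 16.498239517211914)
tray ((522.3900756835938, 348.83990478515625), (181.8810272216797, 230.91685485839844), 88.4115219116211)
```

View pics/t_st.png

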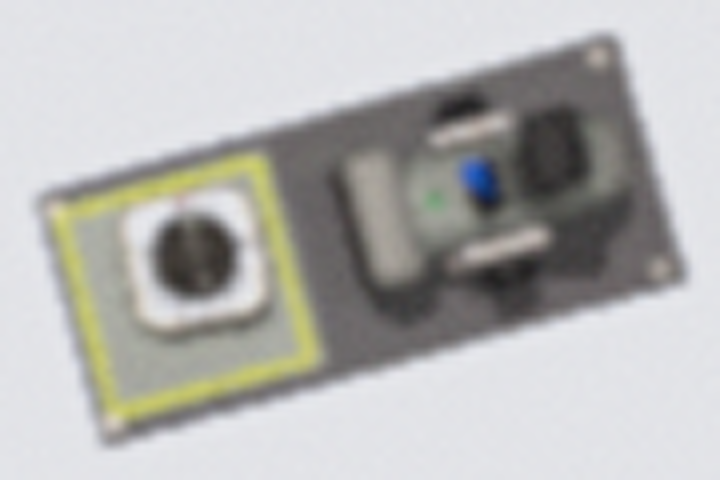

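View pics/t_bo.png

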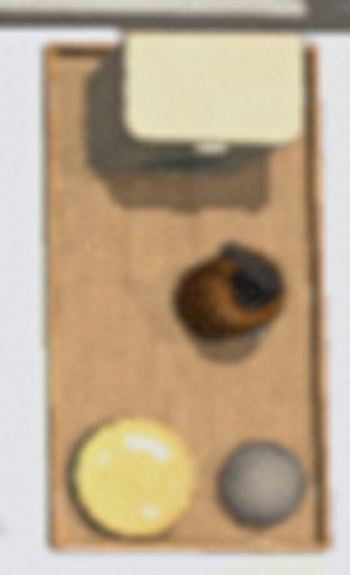

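View pics/s_st.png

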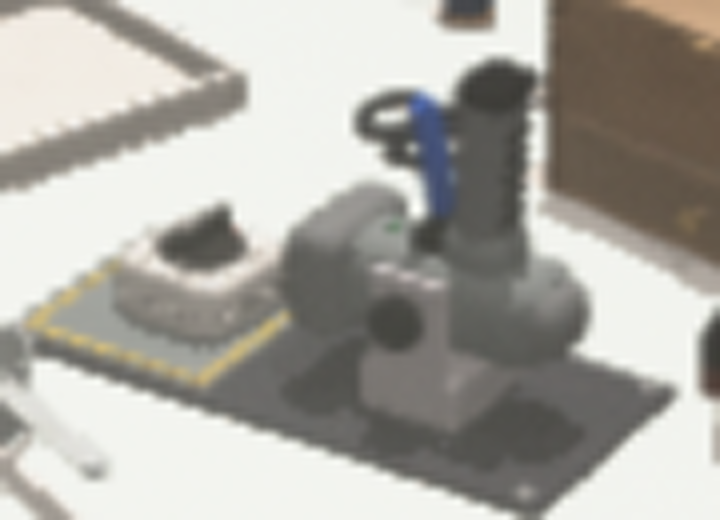

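View pics/s_bo.png

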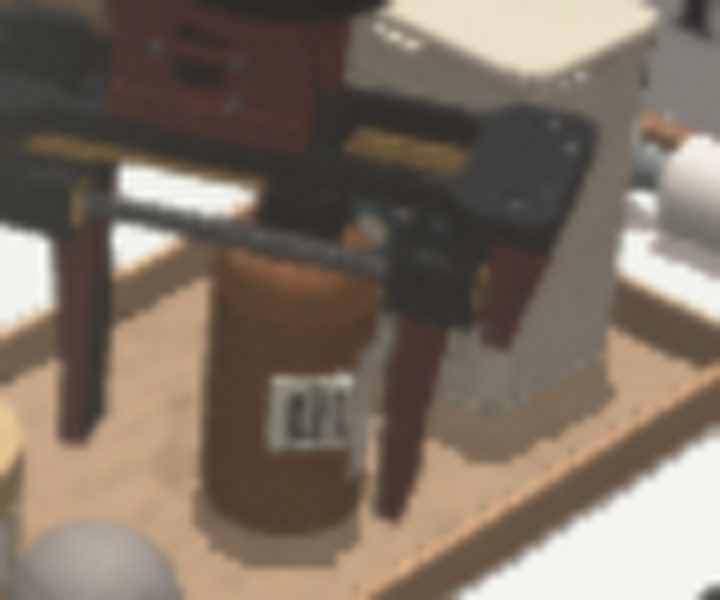

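```bash
python3 - <<'E'
from h import *
np.set_printoptions(precision=1,suppress=True)
im=cv2.imread("pics/top0.png"); g=im.min(2)
roi=np.zeros(g.shape,np.uint8); roi[210:234,250:274]=1
for th in (150,170,190):
    m=((g>th)&(roi>0)).astype(np.uint8)
    n,l,s,c=cv2.connectedComponentsWithStats(m); i=1+np.argmax(s[1:,4])
    ys,xs=np.where(l==i)
    hull=cv2.findContours((l==i).astype(np.uint8),0,1)[0][0]
    P=np.array([atz(p[0],"top",30)[:2] for p in hull],np.float32); print(th,cv2.minAreaRect(P))
yaw=np.deg2rad(16.5); ex=np.array([np.cos(yaw),np.sin(yaw)]); ey=np.array([-ex[1],ex[0]])
O=np.array([488.5,17])+5*ey
print("O",O,"spot",O+85*ey)
def st(p): d=np.array(p)[:2]-O; return d@ex,d@ey
for nm,uv,z in (("gripcap",(238+552/8,190+148/8),178),("gripdet",(304.1,208.9),138),("trigtop",(238+478/8,190+178/8),154),("trigdet",(293.5,209.6),138)):
    p=atz(uv,"top",z); print(nm,p,st(p))
print("tri grip",tri((304.1,208.9),"top",(298.6,203.3),"scene"), "trig",tri((293.5,209.6),"top",(288.9,197.9),"scene"))
for nm,uv,z in (("gripcap scene",(235+497/8,185+85/8),178),("trigtop",(235+425/8,185+105/8),154)):
    p=atz(uv,"scene",z); print(nm,p,st(p))
o=ctrl.get_obs(); print(R.from_rotvec(o["orientation"]).as_matrix())
# scene reprojection check of plate corners
C=[np.r_[O+a*ex+b*ey,6] for a in(-65,65) for b in (-155,145)]
sc=cv2.imread("pics/scene0.png")
for p in proj(C,"scene"): cv2.circle(sc,tuple(int(round(v)) for v in p),1,(0,0,255),-1)
cv2.imwrite("pics/s_chk.png",cv2.resize(sc[185:255,225:330],None,fx=7,fy=7,interpolation=cv2.INTER_NEAREST))
t=im[208:238,246:278]; t=cv2.convertScaleAbs(t,alpha=2.2); cv2.imwrite("pics/t_tm.png",cv2.resize(t,None,fx=18,fy=18,interpolation=cv2.INTER_CUBIC))
E
```

```text
150 ((471.57269287109375, 105.73379516601562), (70.20226287841797, 86.78118133544922), 16.685386657714844)
170 ((476.521240234375, 98.6994857788086), (61.96552276611328, 64.00357055664062), 12.315559387207031)
190 ((476.33489990234375, 97.9223861694336), (58.165809631347656, 60.91938400268555), 12.05948543548584)
O [487.1  21.8] spot [462.9 103.3]
gripcap [511.6 -66.9 178. ] (np.float64(-1.6799283808909045), np.float64(-92.03372648984333))
gripdet [514.9 -59.1 138. ] (np.float64(3.7357139584673837), np.float64(-85.42999948483295))
trigtop [500.5 -35.2 154. ] (np.float64(-3.3242413986947095), np.float64(-58.49266086401762))
trigdet [511.9 -20.4 138. ] (np.float64(11.779016527909388), np.float64(-47.494091332595346))
tri grip (array([519.7, -62.6, 131.8]), np.float64(10.112544976059421)) trig (array([513.4, -21.7, 140.6]), np.float64(4.614714602902517))
gripcap scene [498.1 -85.5 178. ] (np.float64(-19.95542261428151), np.float64(-106.03603218788453))
trigtop [494.2 -42.9 154. ] (np.float64(-11.547876040962505), np.float64(-64.05353939111026))
[[ 0.9  0.4 -0. ]
 [ 0.4 -0.9  0. ]
 [ 0.  -0.  -1. ]]
```

View pics/s_chk.png

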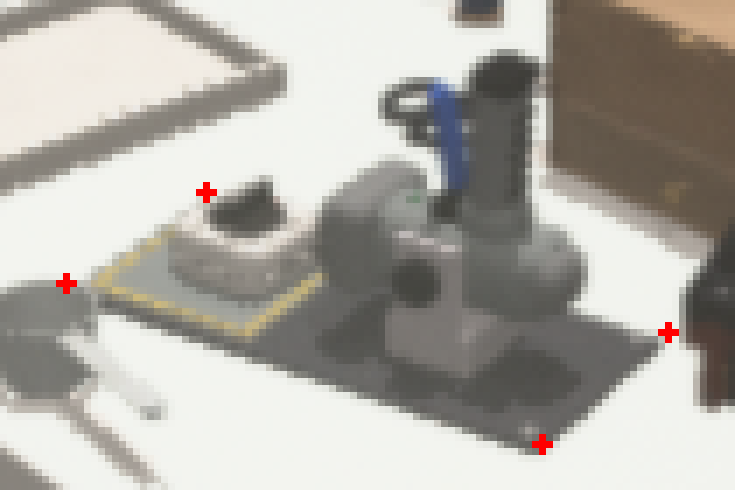

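View pics/t_tm.png

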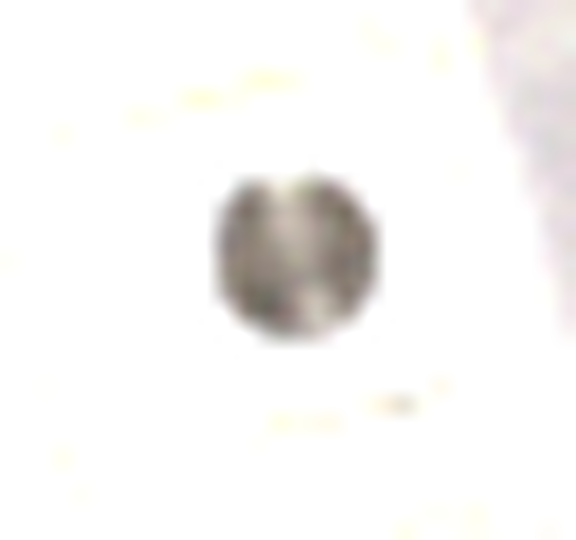

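```bash
python3 - <<'E'
from h import *
np.set_printoptions(precision=1,suppress=True)
o=ctrl.get_obs(); M=R.from_rotvec(o["orientation"]).as_matrix(); p=o["ee_pos"]
T=[p+M@np.array([0,s*50,182]) for s in(-1,1)]
print(T); print(proj(T,"scene"),proj(T,"top"),M)
# scene cam: tin/bottle etc; outline corners
yaw=np.deg2rad(16.5); ex=np.array([np.cos(yaw),np.sin(yaw)]); ey=np.array([-ex[1],ex[0]]);O=np.array([487.1,21.8])
C=[np.r_[O+a*ex+b*ey,6] for a,b in((-50,35),(-50,135),(50,135),(50,35))]
sc=cv2.imread("pics/scene0.png");tp=cv2.imread("pics/top0.png")
for im,n in((sc,"scene"),(tp,"top")):
    f=8; x0,y0=(225,185) if n=="scene" else (240,185)
    b=cv2.resize(im[y0:y0+65,x0:x0+95],None,fx=f,fy=f,interpolation=cv2.INTER_CUBIC)
    for L in (C,[np.r_[O+a*ex+b*ey,6] for a,b in((-65,-155),(-65,145),(65,145),(65,-155))]):
        q=(proj(L,n)-[x0,y0]+0.5)*f
        cv2.polylines(b,[q.astype(np.int32)],True,(0,0,255),1)
    cv2.imwrite(f"pics/chk_{n}.png",b)
E
```

```text
[array([ 243.3, -521. ,  222.7]), array([ 285.6, -611.6,  222.7])]
[[339.6 267.1]
 [380.1 276.9]] [[441.4 287.2]
 [467.7 274.9]] [[ 0.9  0.4 -0. ]
 [ 0.4 -0.9  0. ]
 [ 0.  -0.  -1. ]]
```

View pics/chk_scene.png

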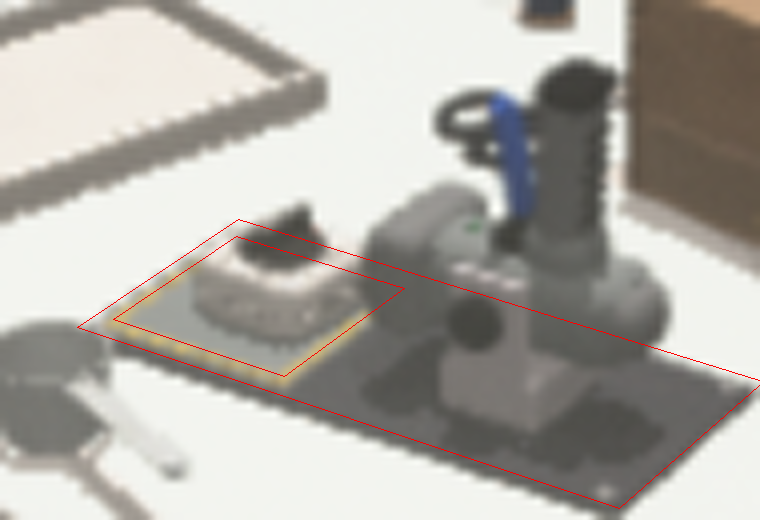

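View pics/chk_top.png

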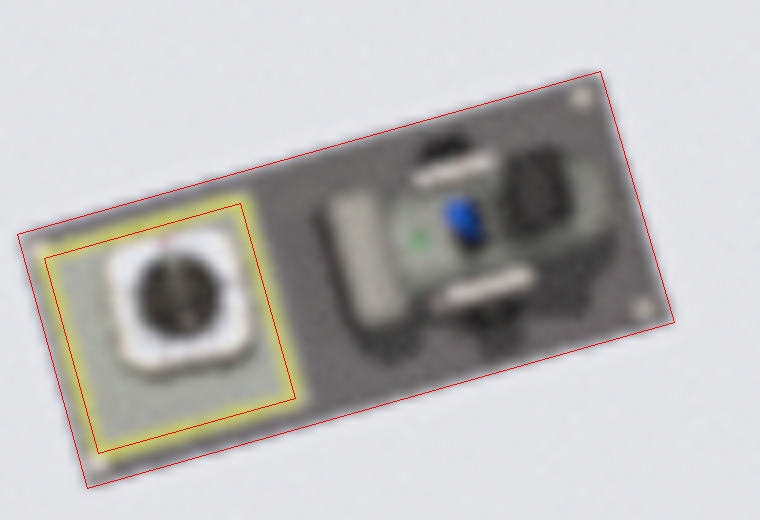

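```bash
cat >> h.py <<'E'
def go(x,y,z,yang=None):
    "tool-frame shift (mm) to TCP target; turn about tool z (deg) to bring tool y to world angle yang"
    o=ctrl.get_obs(); M=R.from_rotvec(o["orientation"]).as_matrix()
    s=M.T@(np.array([x,y,z])-o["ee_pos"]); a=np.degrees(np.arctan2(M[1,1],M[0,1]))
    tilt=np.degrees(np.arccos(-M[2,2]))
    out="t %.2f pos %s yang %.1f tilt %.2f shift %s |%.0f|"%(o["t"],o["ee_pos"].round(1),a,tilt,s.round(1),np.linalg.norm(s))
    if yang is not None:
        d=(yang-a+180)%360-180; out+=" turnz %.1f"%(-d)
        c,s_=np.cos(np.radians(d)),np.sin(np.radians(d))
        # shift after the turn
        M2=np.array([[c,-s_,0],[s_,c,0],[0,0,1]])@M
        out+=" shift_after %s"%(M2.T@(np.array([x,y,z])-o["ee_pos"])).round(1)
    print(out,"w %.1f F %s"%(o["width"],o["ft_force"].round(1)))
E
python3 -c "
from h import *
go(476.4,98.3,404.7,-78)"
```

```text
t 1.70 pos [ 264.4 -566.3  404.7] yang -65.0 tilt 0.00 shift [ 473.2 -512.5   -0. ] |698| turnz 13.0 shift_after [ 345.5 -606.    -0. ] w 88.0 F [-0.2 -0.6  0.4]
```

Request:
jog_arm:
  steps:
    - [[0.0263, -0.0285, 0, 0, 0, 0, -1], [0.0263, -0.0285, 0, 0, 0, 0, -1], [0.0263, -0.0285, 0, 0, 0, 0, -1], [0.0263, -0.0285, 0, 0, 0, 0, -1], [0.0263, -0.0285, 0, 0, 0, 0, -1], [0.0263, -0.0285, 0, 0, 0, 0, -1], [0.0263, -0.0285, 0, 0, 0, 0, -1], [0.0263, -0.0285, 0, 0, 0, 0, -1], [0.0263, -0.0285, 0, 0, 0, 0, -1], [0.0263, -0.0285, 0, 0, 0, 0, -1], [0.0263, -0.0285, 0, 0, 0, 0, -1], [0.0263, -0.0285, 0, 0, 0, 0, -1], [0.0263, -0.0285, 0, 0, 0, 0, -1], [0.0263, -0.0285, 0, 0, 0, 0, -1], [0.0263, -0.0285, 0, 0, 0, 0, -1], [0.0263, -0.0285, 0, 0, 0, 0, -1], [0.0263, -0.0285, 0, 0, 0, 0, -1], [0.0263, -0.0285, 0, 0, 0, 0, -1], [0, 0, 0.03, 0, 0, 6.5, -1], [0, 0, 0.03, 0, 0, 6.5, -1]]

```text
t: 3.37
ee_pos: [477.6, 101.3, 345.5]
orientation: [-3.124, -0.327, -0.009]
ft_force: [-0.6, 0.2, -1.0]
width: 87.9
```

```bash
python3 - <<'E'
from h import *
np.set_printoptions(precision=1,suppress=True)
go(476.4,98.3,210,-78)
for n in("scene","top"):
    im=ctrl.get_image(n); cv2.imwrite(f"pics/{n}1.png",im[:,:,::-1])
    for k,z in (("bottle_collar",141),("bottle_code",65),("soap_pump",5)):
        for r in ctrl.landmark_of(k,n)[:1]: print(n,k,r["p"],np.array(r["uv"]),atz(r["uv"],n,z))
sc=cv2.imread("pics/scene1.png"); tp=cv2.imread("pics/top1.png")
def crop(n,img,x0,y0,x1,y1,f): cv2.imwrite(n,cv2.resize(img[y0:y1,x0:x1],None,fx=f,fy=f,interpolation=cv2.INTER_CUBIC))
crop("pics/s1b.png",sc,300,200,430,300,6)
crop("pics/s1t.png",sc,215,130,315,250,5)
crop("pics/t1.png",tp,240,190,410,250,4.7)
o=ctrl.get_obs(); M=R.from_rotvec(o["orientation"]).as_matrix(); p=o["ee_pos"]
print(proj([p+M@np.array([0,s*50,182]) for s in(-1,1)],"scene"))
E
```

```text
t 3.37 pos [477.6 101.3 345.5] yang -78.0 tilt 0.33 shift [ -2.6   2.6 135.5] |136| turnz -0.0 shift_after [ -2.6   2.6 135.5] w 87.9 F [-0.6  0.2 -1. ]
scene bottle_collar 0.73 [366.  239.9] [ 499.2 -394.8  141. ]
scene bottle_code 0.63 [369.  263.4] [ 500.1 -413.4   65. ]
scene soap_pump 0.6 [367.3 279.9] [ 497.6 -414.6    5. ]
top bottle_collar 0.86 [394.7 213.2] [ 503.  -388.9  141. ]
top bottle_code 0.92 [397.9 217.4] [ 495.7 -421.3   65. ]
top soap_pump 0.82 [386.3 211.8] [ 523.7 -392.4    5. ]
[[249.3 181. ]
 [270.1 187.7]]
```

View pics/s1b.png

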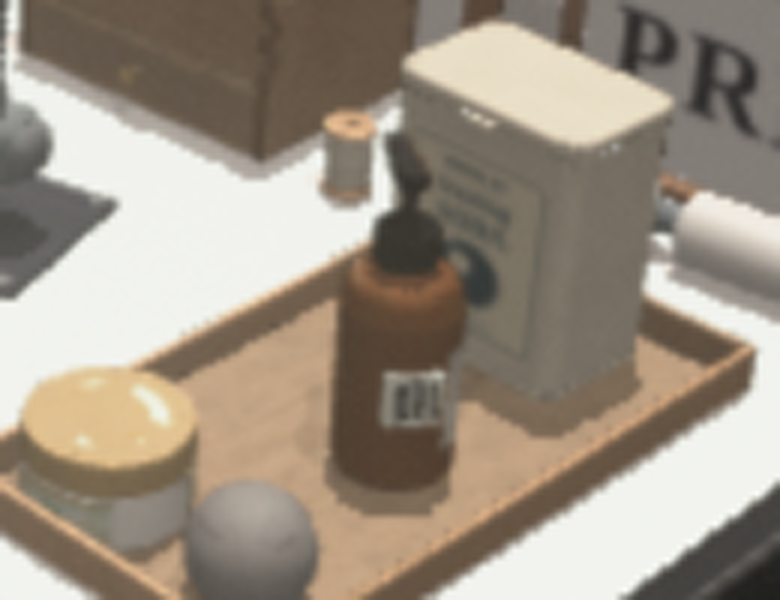

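View pics/s1t.png

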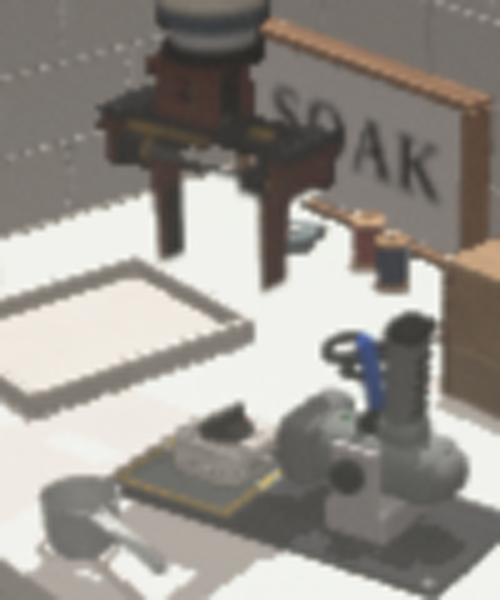

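View pics/t1.png

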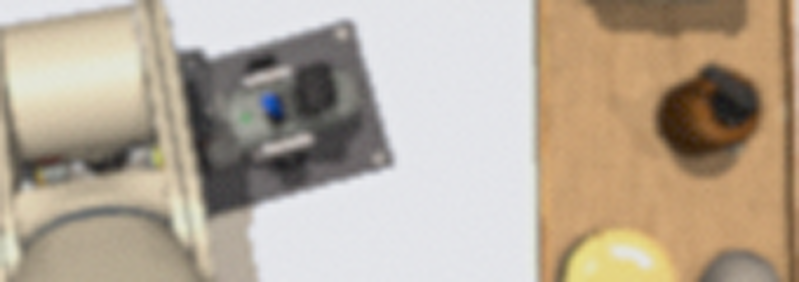

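```bash
cat >> h.py <<'E'
def box(cx,cy,yaw,x0,x1,y0,y1,z):
    a=np.radians(yaw);ex=np.array([np.cos(a),np.sin(a)]);ey=np.array([-ex[1],ex[0]])
    return [np.r_[np.array([cx,cy])+u*ex+v*ey,z] for u,v in((x0,y0),(x0,y1),(x1,y1),(x1,y0))]
def overlay(src,n,polys,x0,y0,w,h,f,out):
    im=cv2.imread(src); b=cv2.resize(im[y0:y0+h,x0:x0+w],None,fx=f,fy=f,interpolation=cv2.INTER_CUBIC)
    for L,c in polys:
        q=(proj(L,n)-[x0,y0]+0.5)*f
        cv2.polylines(b,[q.astype(np.int32)],True,c,1)
    cv2.imwrite(out,b)
E
python3 - <<'E'
from h import *
P=[(box(476.4,98.3,12,-34,34,-34,34,6),(0,0,255)),(box(476.4,98.3,12,-34,34,-34,34,36),(0,0,255)),(box(476.4,98.3,12,-19,22,-5,5,54),(0,255,0))]
overlay("pics/scene1.png","scene",P,225,195,60,50,13,"pics/o_s.png")
overlay("pics/top0.png","top",P,245,205,35,35,16,"pics/o_t.png")
E
```

```text
(no output)
```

View pics/o_s.png

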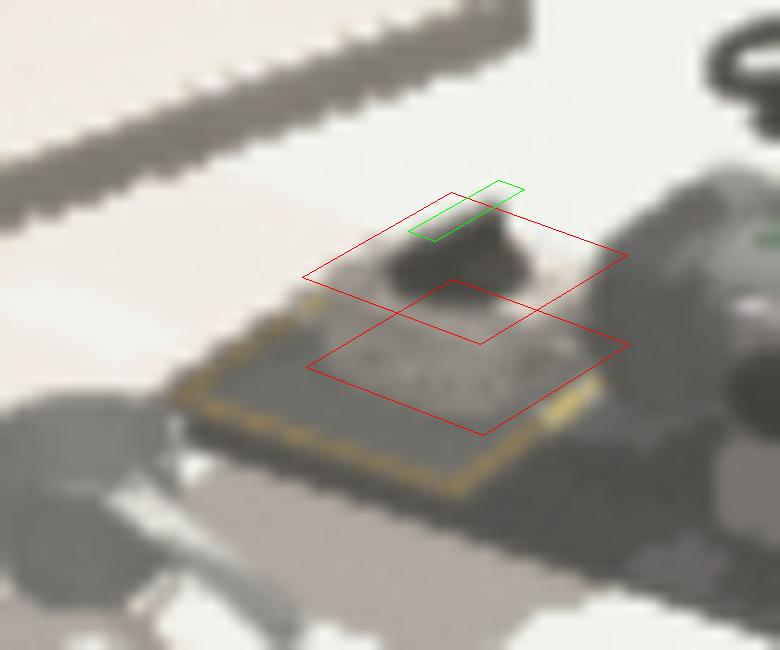

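View pics/o_t.png

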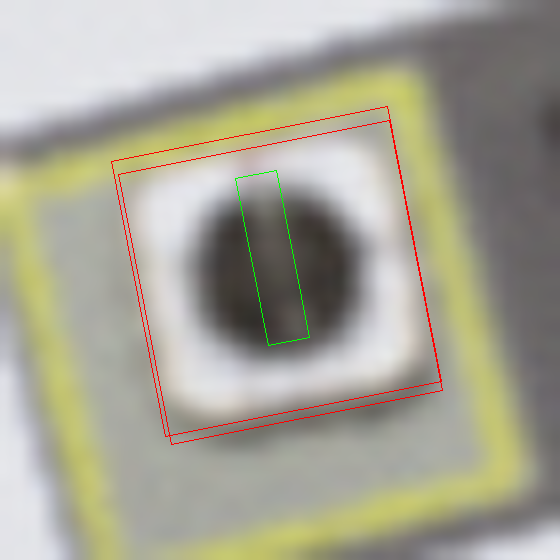

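```bash
python3 - <<'E'
from h import *
o=ctrl.get_obs(); 
def F(p,M):
    P=[]
    for s in(-1,1):
        for z in (182,140):
            P.append(([p+M@np.array([x,s*y,z]) for x,y in((-10,44),(-10,57.5),(10,57.5),(10,44))],(0,255,0)))
    return P
M=R.from_rotvec(o["orientation"]).as_matrix(); 
overlay("pics/scene1.png","scene",F(o["ee_pos"],M),235,145,60,50,13,"pics/o_s.png")
M0=R.from_rotvec([-3.06552758e+00, -6.80335461e-01,  4.46756479e-04]).as_matrix()
overlay("pics/scene0.png","scene",F(np.array([264.4,-566.2,404.6]),M0),330,235,60,50,13,"pics/o_s0.png")
E
```

```text
(no output)
```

View pics/o_s.png

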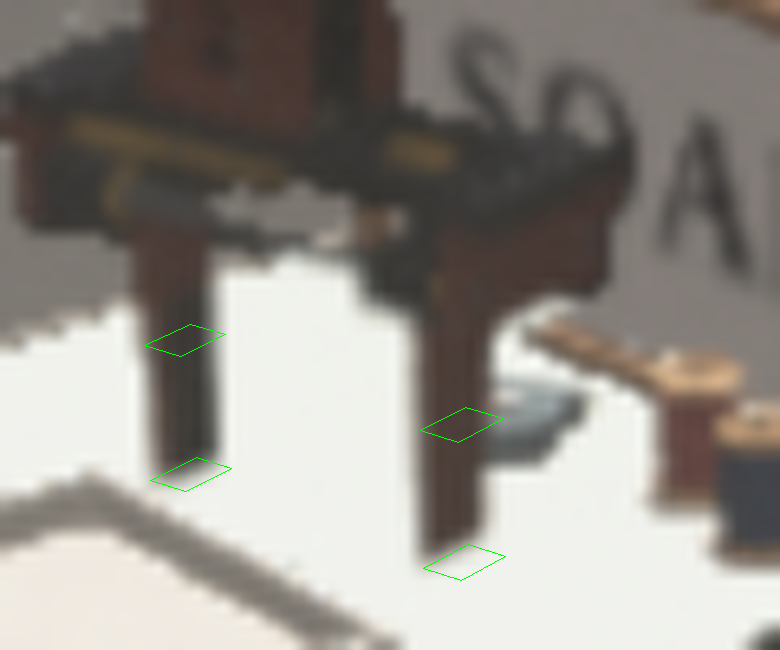

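View pics/o_s0.png

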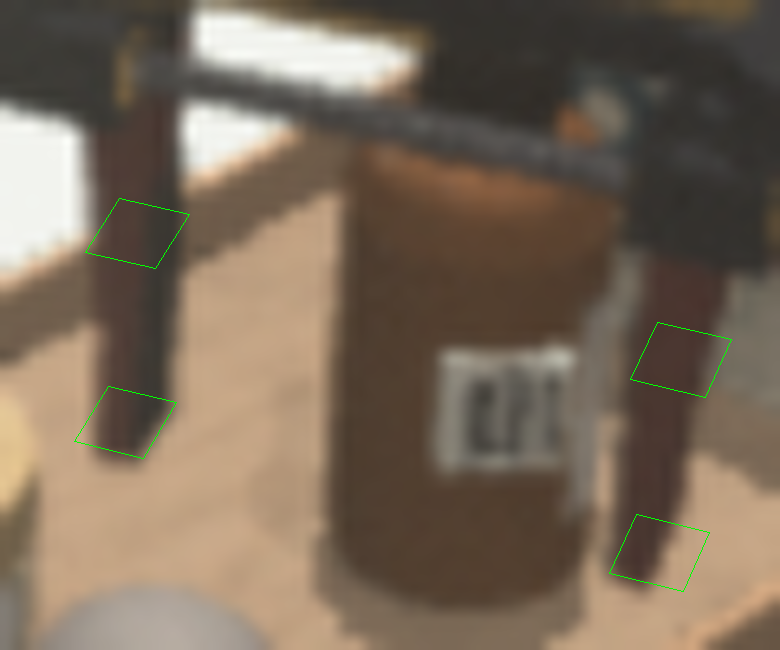

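```bash
python3 - <<'E'
from h import *
np.set_printoptions(precision=1,suppress=True)
a=atz((259.5,232.2),"scene",6);b=atz((238.3,224.5),"scene",6)
print(a,b,np.linalg.norm(a-b)); d=(b-a)[:2]; print("yaw",np.degrees(np.arctan2(-d[0],d[1])))
# plate near-right corner & right corner in scene
c=atz((225+618/8-.5,185+520/8-.5),"scene",0); print("near right(bottom edge)",c)
c=atz((225+760/8-.5,185+388/8-.5),"scene",6); print("right",c)
print("top-based:",box(487.1,21.8,16.5,-50,65,-155,135,6), box(487.1,21.8,16.5,-50,50,35,135,6))
E
```

```text
[424.8  38.7   6. ] [399.7 137.9   6. ] 102.29796617019511
yaw 14.204599153861023
near right(bottom edge) [ 468.4 -144.6    0. ]
right [ 587.9 -111.2    6. ]
top-based: [array([ 483.2, -141. ,    6. ]), array([400.8, 137. ,   6. ]), array([511.1, 169.7,   6. ]), array([ 593.4, -108.4,    6. ])] [array([429.2,  41.2,   6. ]), array([400.8, 137. ,   6. ]), array([496.7, 165.4,   6. ]), array([525.1,  69.6,   6. ])]
```

Request:
jog_arm:
  steps:
    - [[-0.002, 0, 0.035, 0, 0, 0, -0.2], [0, 0, 0.035, 0, 0, 0, -0.2], [0, 0, 0.03, 0, 0, 0, -0.2], [0, 0, 0.01, 0, 0, 0, -0.2], [0, 0, 0, 0, 0, 0, -0.2], [0, 0, 0, 0, 0, 0, -0.2]]

```text
t: 4.27
ee_pos: [475.0, 98.3, 235.5]
orientation: [-3.124, -0.329, -0.001]
ft_force: [0.5, 0.3, 1.1]
width: 53.6
```

```bash
python3 - <<'E'
from h import *
go(474.5,97.5,226.5,-78)
im=ctrl.get_image("scene"); cv2.imwrite("pics/scene2.png",im[:,:,::-1])
overlay("pics/scene2.png","scene",[],205,165,95,75,8,"pics/s2.png")
E
```

```text
t 4.27 pos [475.   98.3 235.5] yang -78.0 tilt 0.03 shift [-0.6  0.7  9. ] |9| turnz 0.0 shift_after [-0.6  0.7  9. ] w 53.6 F [0.5 0.3 1.1]
```

View pics/s2.png

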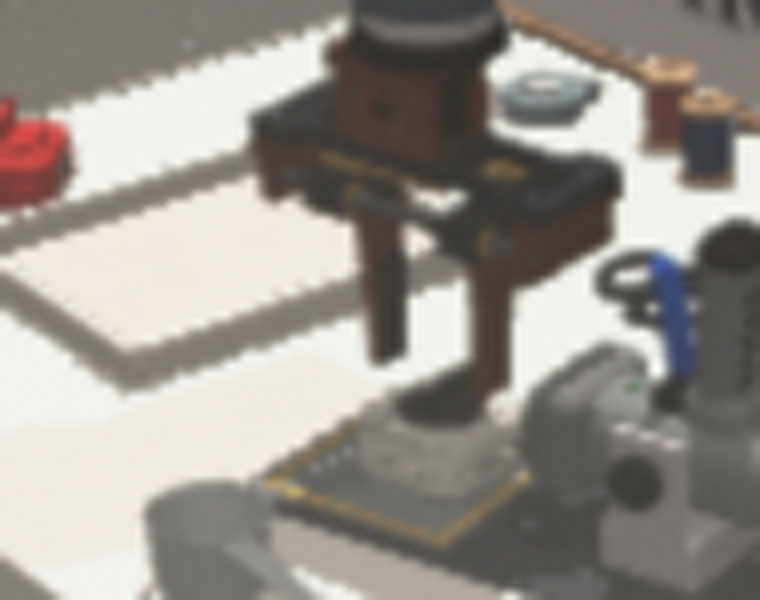

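Request:
jog_arm:
  steps:
    - [[-0.001, 0.0005, 0.009, 0, 0, 0, -0.2], [0, 0, 0, 0, 0, 0, -0.2], [0, 0, 0, 0, 0, 0, 1], [0, 0, 0, 0, 0, 0, 1], [0, 0, 0, 0, 0, 0, 1], [0, 0, 0, 0, 0, 0, 1], [0, 0, 0, 0, 0, 0, 1], [0, 0, 0, 0, 0, 0, 1]]

```text
t: 4.98
ee_pos: [473.6, 97.7, 225.8]
orientation: [-3.124, -0.329, -0.0]
ft_force: [0.5, 0.5, -0.8]
width: 16.1
```

```bash
python3 - <<'E'
from h import *
go(522,300,226.5,-88)
E
```

```text
t 4.98 pos [473.6  97.7 225.8] yang -78.0 tilt 0.01 shift [  89.5 -187.7   -0.7] |208| turnz 10.0 shift_after [  55.5 -200.5   -0.7] w 16.1 F [ 0.5  0.5 -0.8]
```

Request:
jog_arm:
  steps:
    - [[0, 0, 0, 0, 0, 0, 1], [0, 0, 0, 0, 0, 0, 1], [0, 0, 0, 0, 0, 0, 1], [0, 0, 0, 0, 0, 0, 1]]

```text
t: 5.32
ee_pos: [473.5, 97.7, 225.7]
orientation: [3.124, 0.329, -0.0]
ft_force: [-0.4, -0.6, 0.5]
width: 8.3
```

Request:
jog_arm:
  steps:
    - [[0, 0, -0.02, 0, 0, 0, 1], [0, 0, -0.035, 0, 0, 0, 1], [0.0158, -0.0281, 0, 0, 0, 0, 1], [0.0158, -0.0281, 0, 0, 0, 0, 1], [0.0158, -0.0281, 0, 0, 0, 0, 1], [0.0158, -0.0281, 0, 0, 0, 0, 1], [0.0158, -0.0281, 0, 0, 0, 0, 1], [0.0158, -0.0281, 0, 0, 0, 0, 1], [0.0158, -0.0281, 0, 0, 0, 0, 1], [0.0158, -0.0281, 0, 0, 0, 0, 1], [0.0158, -0.0281, 0, 0, 0, 0, 1], [0, 0, 0, 0, 0, 0, 1], [0, 0, 0, 0, 0, 0, 1]]

```text
t: 6.4
ee_pos: [559.6, 376.1, 279.9]
orientation: [3.124, 0.333, -0.001]
ft_force: [0.1, -1.2, -2.6]
width: 8.5
```

```bash
python3 - <<'E'
from h import *
go(560,375,226,-78)
im=ctrl.get_image("scene"); cv2.imwrite("pics/scene3.png",im[:,:,::-1])
overlay("pics/scene3.png","scene",[],190,120,130,110,6,"pics/s3.png")
E
```

```text
t 6.40 pos [559.6 376.1 279.9] yang -77.8 tilt 0.02 shift [ 0.2  1.1 53.9] |54| turnz 0.2 shift_after [ 0.2  1.1 53.9] w 8.5 F [ 0.1 -1.2 -2.6]
```

View pics/s3.png

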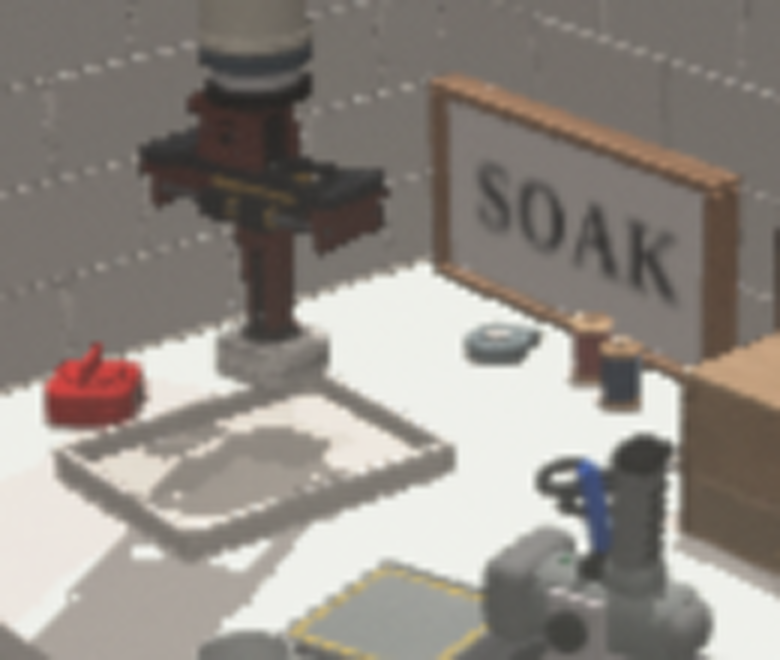

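Request:
jog_arm:
  steps:
    - [[0, 0.001, 0.025, 0, 0, 0, 1], [0, 0, 0.02, 0, 0, 0, 1], [0, 0, 0.0085, 0, 0, 0, 1], [0, 0, 0.0005, 0, 0, 0, 1], [0, 0, 0, 0, 0, 0, 1], [0, 0, 0, 0, 0, 0, 1]]

```text
t: 6.95
ee_pos: [560.4, 373.3, 227.4]
orientation: [-3.124, -0.328, -0.001]
ft_force: [-0.5, -0.5, -1.3]
width: 8.6
```

Request:
jog_arm:
  steps:
    - [[0, 0, 0.002, 0, 0, 0, 1], [0, 0, 0.001, 0, 0, 0, 1], [0, 0, 0, 0, 0, 0, 1], [0, 0, 0, 0, 0, 0, 1]]

```text
t: 7.28
ee_pos: [560.1, 373.7, 224.0]
orientation: [-3.124, -0.329, -0.0]
ft_force: [0.2, 0.7, -1.4]
width: 8.7
```

```bash
python3 - <<'E'
from h import *
go(560,375,225,-78)
E
```

```text
t 7.28 pos [560.1 373.7 224. ] yang -78.0 tilt 0.01 shift [ 0.2 -1.3 -1. ] |2| turnz 0.0 shift_after [ 0.2 -1.3 -1. ] w 8.7 F [ 0.2  0.7 -1.4]
```

Request:
jog_arm:
  steps:
    - [[0, 0, 0.0005, 0, 0, 0, 1], [0, 0, 0, 0, 0, 0, -0.3], [0, 0, 0, 0, 0, 0, -0.3], [0, 0, 0, 0, 0, 0, -0.3], [0, 0, 0, 0, 0, 0, -0.3], [0, 0, 0, 0, 0, 0, -0.3], [0, 0, -0.03, 0, 0, 0, -0.3], [0, 0, -0.04, 0, 0, 0, -1], [0, 0, -0.04, 0, 0, 0, -1], [0, 0, -0.03, 0, 0, 0, -1], [0, 0, 0, 0, 0, 0, -1]]

```text
t: 8.2
ee_pos: [561.8, 374.8, 370.9]
orientation: [-3.119, -0.329, -0.016]
ft_force: [1.6, 1.2, 0.2]
width: 71.8
```

```bash
python3 - <<'E'
from h import *
go(450,0,365,-40)
im=ctrl.get_image("scene"); cv2.imwrite("pics/scene4.png",im[:,:,::-1])
overlay("pics/scene4.png","scene",[],180,130,150,110,5,"pics/s4.png")
E
```

```text
t 8.20 pos [561.8 374.8 370.9] yang -78.0 tilt 0.67 shift [-187.5  343.3    2.4] |391| turnz -38.0 shift_after [-359.   155.3    1.3] w 71.8 F [1.6 1.2 0.2]
```

View pics/s4.png

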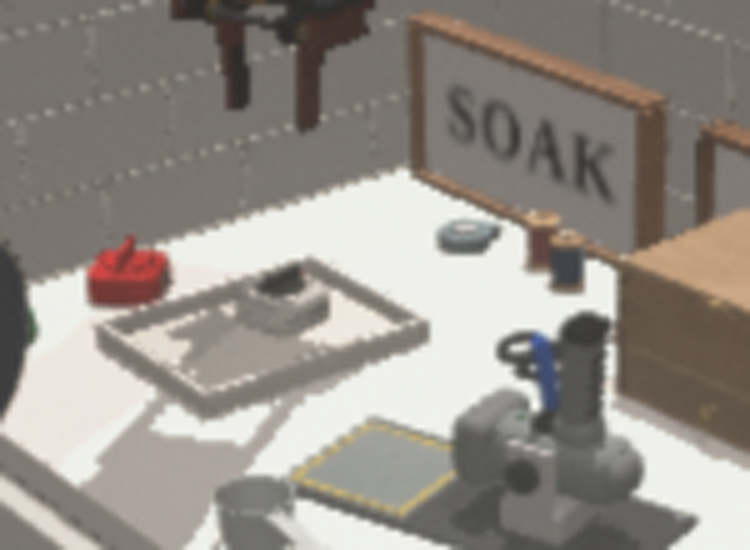

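```bash
cat >> h.py <<'E'
def bottle(x,y,yaw,z0=5):
    Rz=R.from_euler('z',yaw,degrees=True).as_matrix(); o=np.array([x,y,z0])
    T=lambda L:[o+Rz@np.array(p,float) for p in L]
    circ=lambda r,z:[(r*np.cos(t),4+r*np.sin(t),z) for t in np.linspace(0,2*np.pi,40)]
    P=[(T(circ(32.5,0)),(0,255,0)),(T(circ(32.5,110)),(0,255,0)),(T(circ(17.5,124)),(255,255,0)),(T(circ(17.5,143)),(255,255,0)),
       (T([(-9,-37,176),(9,-37,176),(9,13,176),(-9,13,176)]),(0,0,255)),
       (T([(-15,38,45),(15,38,45),(15,38,75),(-15,38,75)]),(255,0,255))]
    return P
E
cat > bo.py <<'E'
from h import *
import sys
x,y,yaw=map(float,sys.argv[1:4])
overlay("pics/scene1.png","scene",bottle(x,y,yaw),345,215,45,70,8,"pics/bs.png")
overlay("pics/top1.png","top",bottle(x,y,yaw),375,195,40,40,9,"pics/bt.png")
a=cv2.imread("pics/bs.png");b=cv2.imread("pics/bt.png")
c=np.zeros((560,720,3),np.uint8);c[:a.shape[0],:360]=a;c[:360,360:]=b;cv2.imwrite("pics/b_%s.png"%sys.argv[4],c)
E
python3 bo.py 500 -398 145 a
```

```text
(no output)
```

View pics/b_a.png

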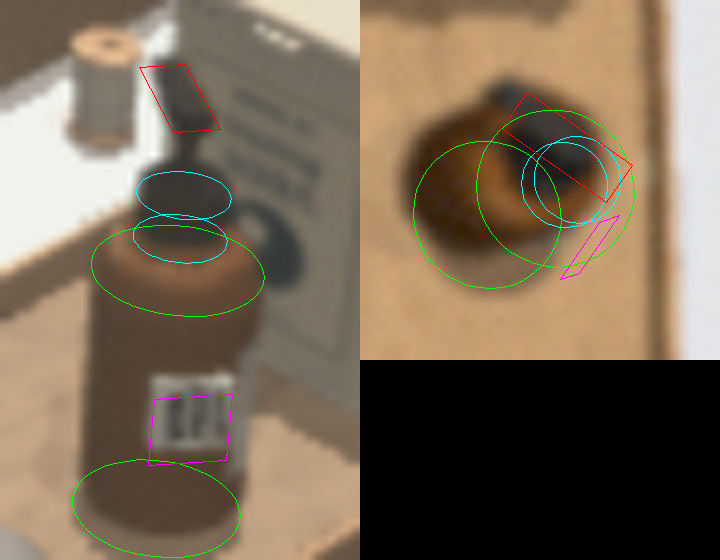

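```bash
python3 bo.py 509 -394 147 b;python3 bo.py 509 -394 137 c
```

```text
(no output)
```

View pics/b_b.png

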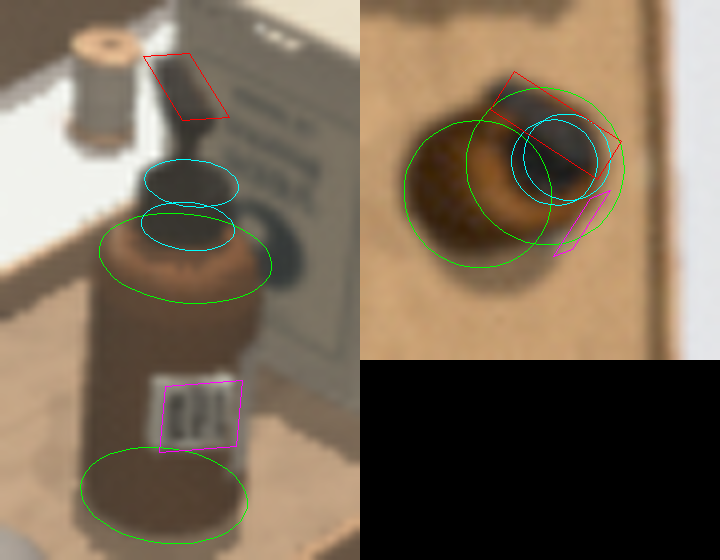

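View pics/b_c.png

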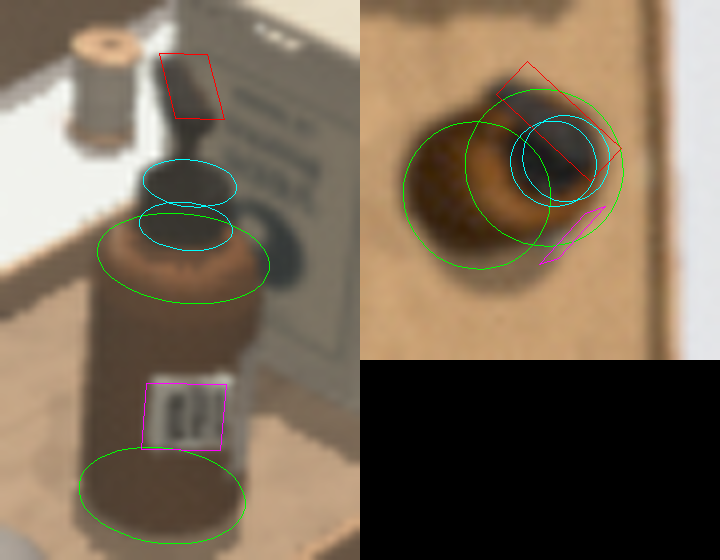

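Request:
jog_arm:
  steps:
    - [[-0.0107, 0.0372, -0.01, 0, 0, 0, -1], [-0.0107, 0.0372, -0.01, 0, 0, 0, -1], [-0.0107, 0.0372, 0, 0, 0, 0, -1], [-0.0107, 0.0372, 0, 0, 0, 0, -1], [-0.0107, 0.0372, 0, 0, 0, 0, -1], [-0.0107, 0.0372, 0, 0, 0, 0, -1], [-0.0107, 0.0372, 0, 0, 0, 0, -1], [-0.0107, 0.0372, 0, 0, 0, 0, -1], [-0.0107, 0.0372, 0, 0, 0, 0, -1], [-0.0107, 0.0372, 0, 0, 0, 0, -1], [-0.0107, 0.0372, 0, 0, 0, 0, -1], [-0.0107, 0.0372, 0, 0, 0, 0, -1], [-0.0107, 0.0372, 0, 0, 0, 0, -0.4], [-0.0107, 0.0372, 0, 0, 0, 0, -0.4], [-0.0107, 0.0372, 0, 0, 0, 0, -0.4], [-0.0107, 0.0372, 0, 0, 0, 0, -0.4], [-0.0107, 0.0372, 0, 0, 0, 0, -0.4], [-0.0107, 0.0372, 0, 0, 0, 0, -0.4], [-0.0107, 0.0372, 0, 0, 0, 0, -0.4], [-0.0107, 0.0372, 0, 0, 0, 0, -0.4]]

```text
t: 9.92
ee_pos: [504.9, -400.2, 381.4]
orientation: [-3.122, -0.329, 0.003]
ft_force: [0.8, -0.5, 0.4]
width: 61.4
```

Request:
jog_arm:
  steps:
    - [[0, 0, 0, 0, 0, -6.67, -0.4], [0, 0, 0, 0, 0, -6.67, -0.4], [0, 0, 0, 0, 0, -6.67, -0.4], [0, 0, 0, 0, 0, -6.67, -0.4], [0, 0, 0, 0, 0, -6.67, -0.4], [0, 0, 0, 0, 0, -6.67, -0.4], [0, 0, 0, 0, 0, 0, -0.4], [0, 0, 0, 0, 0, 0, -0.4]]

```text
t: 10.58
ee_pos: [505.6, -398.4, 381.9]
orientation: [-2.824, -1.373, 0.001]
ft_force: [0.6, 0.4, 0.3]
width: 61.7
```

```bash
python3 - <<'E'
from h import *
go(505,-397.7,314,-38)
im=ctrl.get_image("scene"); cv2.imwrite("pics/scene5.png",im[:,:,::-1])
o=ctrl.get_obs();M=R.from_rotvec(o["orientation"]).as_matrix();p=o["ee_pos"]
P=[([p+M@np.array([x,s*y,182]) for x,y in((-10,30),(-10,44),(10,44),(10,30))],(0,255,0)) for s in(-1,1)]
overlay("pics/scene5.png","scene",P,320,170,110,80,7,"pics/s5.png")
E
```

```text
t 10.58 pos [ 505.6 -398.4  381.9] yang -38.2 tilt 0.12 shift [ 0.2 -0.7 67.9] |68| turnz -0.2 shift_after [ 0.2 -0.7 67.9] w 61.7 F [0.6 0.4 0.3]
```

View pics/s5.png

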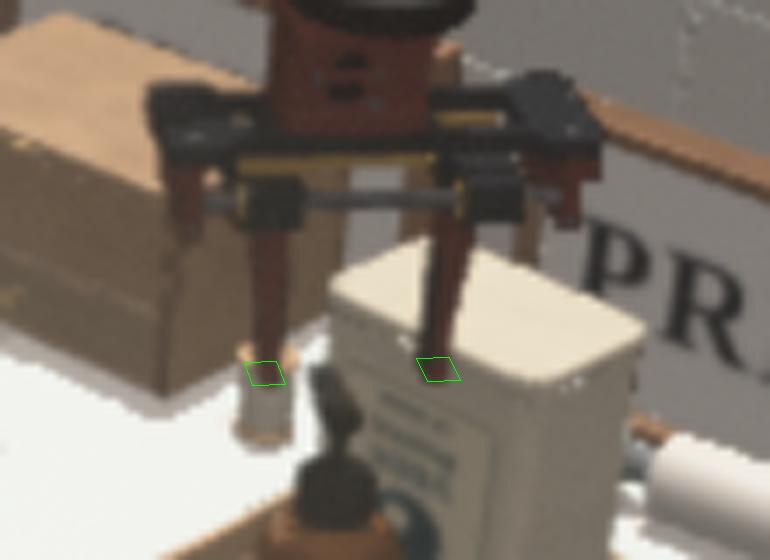

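```bash
python3 - <<'E'
from h import *
o=ctrl.get_obs();M=R.from_rotvec(o["orientation"]).as_matrix();p=np.array([505.2,-398,314.])
print(proj([[505,-397.7,141]],"scene"))
P=[([p+M@np.array([x,s*y,182]) for x,y in((-10,30),(-10,44),(10,44),(10,30))],(0,255,0)) for s in(-1,1)]
overlay("pics/scene5.png","scene",P+bottle(507.5,-394.5,142),340,205,60,80,8,"pics/s5.png")
E
```

```text
[[367.9811559  239.62266316]]
```

View pics/s5.png

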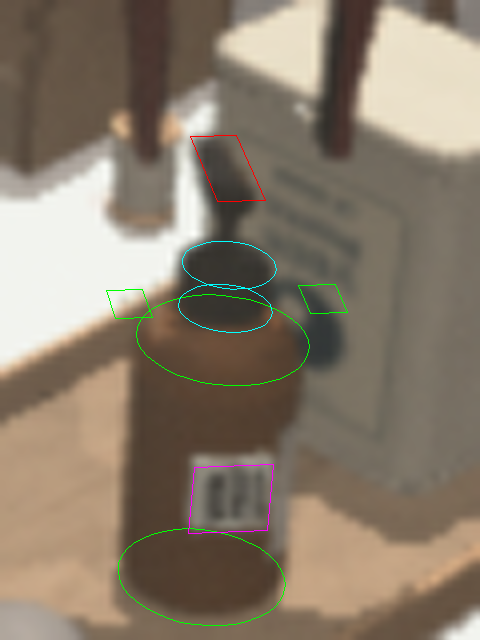

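Request:
jog_arm:
  steps:
    - [[0, -0.001, 0.03, 0, 0, 0, -0.4], [0, 0, 0.025, 0, 0, 0, -0.4], [0, 0, 0.012, 0, 0, 0, -0.4], [0, 0, 0, 0, 0, 0, -0.4], [0, 0, 0, 0, 0, 0, -0.4]]

```text
t: 11.05
ee_pos: [505.1, -398.0, 315.8]
orientation: [-2.823, -1.376, 0.001]
ft_force: [0.4, 0.0, 0.8]
width: 61.5
```

```bash
python3 - <<'E'
from h import *
go(505,-397.7,314,-38)
E
```

```text
t 11.05 pos [ 505.1 -398.   315.8] yang -38.0 tilt 0.08 shift [ 0.2 -0.2  1.8] |2| turnz -0.0 shift_after [ 0.2 -0.2  1.8] w 61.5 F [0.4 0.  0.8]
```

Request:
jog_arm:
  steps:
    - [[0, 0, 0.0015, 0, 0, 0, 1], [0, 0, 0, 0, 0, 0, 1], [0, 0, 0, 0, 0, 0, 1], [0, 0, 0, 0, 0, 0, 1], [0, 0, 0, 0, 0, 0, 1], [0, 0, 0, 0, 0, 0, 1], [0, 0, 0, 0, 0, 0, 1], [0, 0, 0, 0, 0, 0, 1]]

```text
t: 11.72
ee_pos: [505.3, -398.1, 315.5]
orientation: [2.822, 1.378, 0.001]
ft_force: [-0.4, 1.0, 5.9]
width: 34.0
```

```bash
python3 - <<'E'
from h import *
go(395,-80,400,16.5)
E
```

```text
t 11.72 pos [ 505.3 -398.1  315.5] yang -38.0 tilt 0.08 shift [ 183.  -282.5  -84.9] |347| turnz -54.5 shift_after [336.4 -15.3 -84.5] w 34.0 F [-0.4  1.   5.9]
```

Request:
jog_arm:
  steps:
    - [[0, 0, -0.015, 0, 0, 0, 1], [0, 0, -0.03, 0, 0, 0, 1], [0, 0, -0.03, 0, 0, 0, 1], [0.005, -0.0075, -0.01, 0, 0, 0, 1], [0.0178, -0.0275, 0, 0, 0, 0, 1], [0.0178, -0.0275, 0, 0, 0, 0, 1], [0.0178, -0.0275, 0, 0, 0, 0, 1], [0.0178, -0.0275, 0, 0, 0, 0, 1], [0.0178, -0.0275, 0, 0, 0, 0, 1], [0.0178, -0.0275, 0, 0, 0, 0, 1], [0.0178, -0.0275, 0, 0, 0, 0, 1], [0.0178, -0.0275, 0, 0, 0, 0, 1], [0.0178, -0.0275, 0, 0, 0, 0, 1], [0.0178, -0.0275, 0, 0, 0, 0, 1], [0, 0, 0, 0, 0, 0, 1], [0, 0, 0, 0, 0, 0, 1]]

```text
t: 13.05
ee_pos: [393.3, -78.3, 398.8]
orientation: [-2.82, -1.382, 0.002]
ft_force: [0.5, -0.5, -3.0]
width: 33.9
```

Request:
jog_arm:
  steps:
    - [[0, 0, 0, 0, 0, -5, 1], [0, 0, 0, 0, 0, -6.5, 1], [0, 0, 0, 0, 0, -6.5, 1], [0, 0, 0, 0, 0, -6.5, 1], [0, 0, 0, 0, 0, -6.5, 1], [0, 0, 0, 0, 0, -6.5, 1], [0, 0, 0, 0, 0, -6.5, 1], [0, 0, 0, 0, 0, -6.5, 1], [0, 0, 0, 0, 0, -4, 1], [0, 0, 0, 0, 0, 0, 1], [0, 0, 0, 0, 0, 0, 1]]

```text
t: 13.97
ee_pos: [394.8, -80.4, 399.2]
orientation: [-1.882, -2.515, 0.0]
ft_force: [-0.0, 0.4, -3.8]
width: 33.8
```

```bash
python3 - <<'E'
from h import *
go(463.1,98.2,400,16.5)
im=ctrl.get_image("scene"); cv2.imwrite("pics/scene6.png",im[:,:,::-1])
overlay("pics/scene6.png","scene",[],230,130,150,120,5,"pics/s6.png")
E
```

```text
t 13.97 pos [394.8 -80.4 399.2] yang 16.4 tilt 0.03 shift [152.1 115.8  -0.8] |191| turnz -0.1 shift_after [151.8 116.2  -0.8] w 33.8 F [-0.   0.4 -3.8]
```

View pics/s6.png

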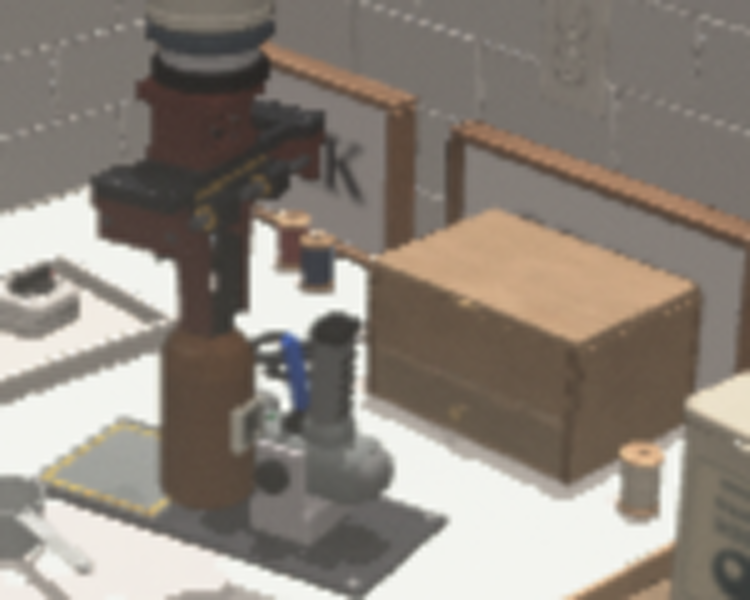

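Request:
jog_arm:
  steps:
    - [[0.01, 0, 0, 0, 0, 0, 1], [0.025, 0, 0, 0, 0, 0, 1], [0.03, 0, 0, 0, 0, 0, 1], [0.03, 0, 0, 0, 0, 0, 1], [0.03, 0.005, 0, 0, 0, 0, 1], [0.02, 0.015, 0, 0, 0, 0, 1], [0.0065, 0.025, 0, 0, 0, 0, 1], [0, 0.03, 0, 0, 0, 0, 1], [0, 0.026, 0, 0, 0, 0, 1], [0, 0.015, 0.01, 0, 0, 0, 1], [0, 0, 0.025, 0, 0, 0, 1], [0, 0, 0.02, 0, 0, 0, 1], [0, 0, 0.01, 0, 0, 0, 1], [0, 0, 0, 0, 0, 0, 1], [0, 0, 0, 0, 0, 0, 1]]

```text
t: 15.27
ee_pos: [462.7, 98.6, 334.6]
orientation: [-1.879, -2.517, 0.001]
ft_force: [-0.3, -0.6, -3.5]
width: 33.8
```

```bash
python3 - <<'E'
from h import *
go(463.1,98.2,316.5,16.5)
o=ctrl.get_obs()
P=[]
for n in("scene","top"):
    im=ctrl.get_image(n); cv2.imwrite(f"pics/{n}7.png",im[:,:,::-1])
P=bottle(463.1-1.1,98.2+3.8,196.5,o["ee_pos"][2]-315.5+5)
overlay("pics/scene7.png","scene",P,225,150,90,90,6.5,"pics/s7.png")
E
```

```text
t 15.27 pos [462.7  98.6 334.6] yang 16.5 tilt 0.06 shift [-0.5  0.3 18.1] |18| turnz 0.0 shift_after [-0.5  0.3 18.1] w 33.8 F [-0.3 -0.6 -3.5]
```

View pics/s7.png

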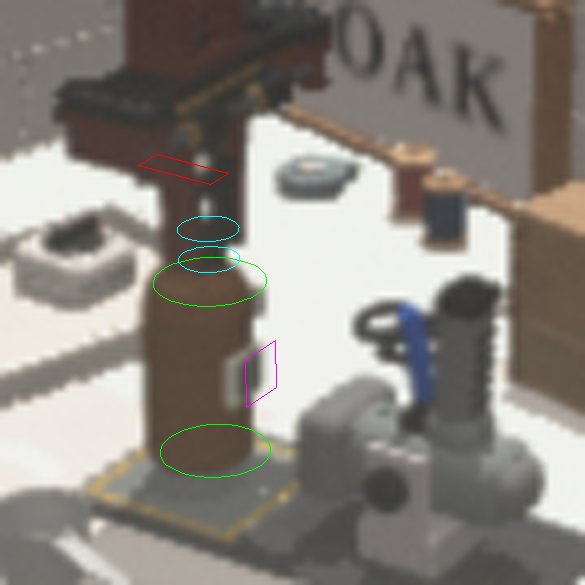

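```bash
python3 - <<'E'
from h import *
np.set_printoptions(precision=1,suppress=True)
o=ctrl.get_obs();M=R.from_rotvec(o["orientation"]).as_matrix();p=o["ee_pos"]
P=[([p+M@np.array([x,s*y,182]) for x,y in((-10,17),(-10,30),(10,30),(10,17))],(0,255,0)) for s in(-1,1)]
P+=[([p+M@np.array([x,s*y,100]) for x,y in((-10,17),(-10,30),(10,30),(10,17))],(0,255,0)) for s in(-1,1)]
c=o["ee_pos"][:2]; 
dz=p[2]-315.5+5
for d,yw,col in((0,196.5,None),(5,190,None)):
    b=bottle(c[0]-1.1-.284*d,c[1]+3.8+.959*d,yw,dz)
    overlay("pics/scene7.png","scene",P+b,235,160,55,75,8,f"pics/s7_{d}.png")
a=cv2.imread("pics/s7_0.png");b=cv2.imread("pics/s7_5.png");cv2.imwrite("pics/s7c.png",cv2.resize(np.hstack([a,b]),(800,545)))
for k in("bottle_code","soap_pump"):
  for r in ctrl.landmark_of(k,"scene")[:1]: print(k,r)
E
```

```text
bottle_code {'uv': [262.6, 205.4], 'p': 0.72}
soap_pump {'uv': [256.8, 219.9], 'p': 0.91}
```

View pics/s7c.png

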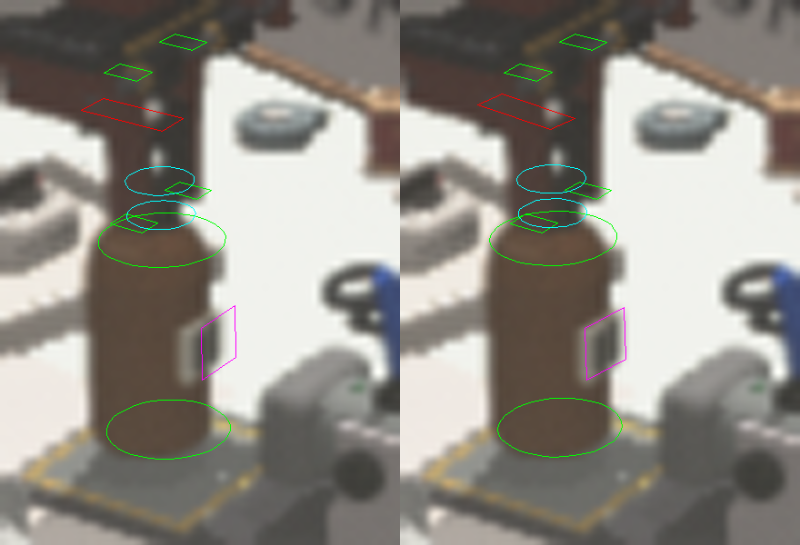

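Request:
jog_arm:
  steps:
    - [[-0.005, 0, 0.008, 0, 0, -6, 1], [0, 0, 0.006, 0, 0, 0, 1], [0, 0, 0.002, 0, 0, 0, 1], [0, 0, 0, 0, 0, 0, 1], [0, 0, 0, 0, 0, 0, 1]]

```text
t: 15.88
ee_pos: [464.3, 93.7, 318.8]
orientation: [-1.747, -2.611, -0.0]
ft_force: [-0.9, 0.4, -3.7]
width: 33.9
```

```bash
python3 - <<'E'
from h import *
go(463.1,98.2,316.5,22.5)
im=ctrl.get_image("scene"); cv2.imwrite("pics/scene8.png",im[:,:,::-1])
overlay("pics/scene8.png","scene",[],225,165,90,75,8,"pics/s8.png")
E
```

```text
t 15.88 pos [464.3  93.7 318.8] yang 22.4 tilt 0.01 shift [4.7 0.6 2.3] |5| turnz -0.1 shift_after [4.7 0.6 2.3] w 33.9 F [-0.9  0.4 -3.7]
```

View pics/s8.png

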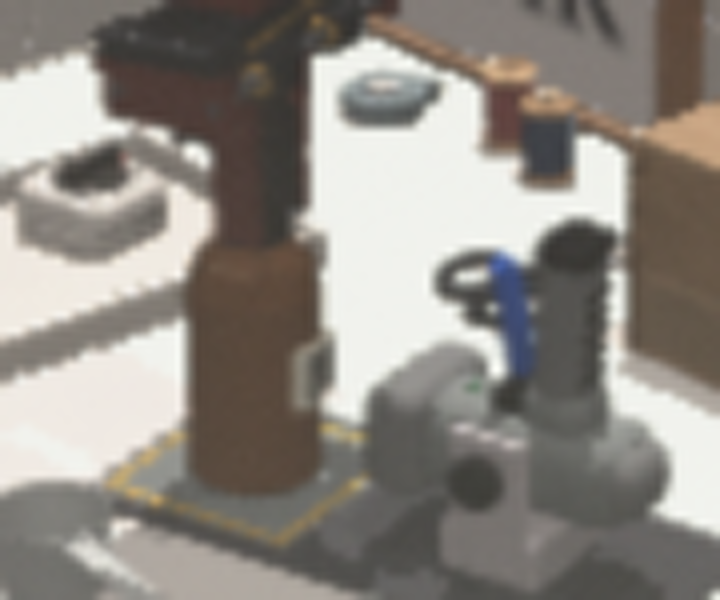

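```bash
python3 - <<'E'
from h import *
a=atz((256.1,222.7),"scene",8);b=atz((254.5,224.75),"scene",6);print(a,b)
for q in ((278,540),(110,480),(370,485)): print(atz((225+q[0]/8-.5,165+q[1]/8-.5),"scene",6))
E
```

```text
[457.42781052 101.45034286   8.        ] [445.14525049  95.61409264   6.        ]
[424.98801993  40.45397968   6.        ]
[399.53371937 137.98215396   6.        ]
[489.99341111  52.63430107   6.        ]
```

Request:
jog_arm:
  steps:
    - [[0, 0, 0.002, 0, 0, 0, 1], [0, 0, 0.001, 0, 0, 0, 1], [0, 0, 0, 0, 0, 0, 1], [0, 0, 0, 0, 0, 0, 1]]

```text
t: 16.27
ee_pos: [464.7, 93.9, 317.0]
orientation: [1.745, 2.611, 0.002]
ft_force: [-2.5, 0.0, 11.5]
width: 33.6
```

Request:
jog_arm:
  steps:
    - [[0, 0, -0.0008, 0, 0, 0, 1], [0, 0, 0, 0, 0, 0, -0.5], [0, 0, 0, 0, 0, 0, -0.5], [0, 0, 0, 0, 0, 0, -0.5], [0, 0, 0, 0, 0, 0, -0.5], [0, 0, 0, 0, 0, 0, -0.5], [0, 0, -0.02, 0, 0, 0, -1], [0, 0, -0.03, 0, 0, 0, -1], [0, 0, -0.03, 0, 0, 0, -1], [0, 0, -0.02, 0, 0, 0, -1], [0, 0, 0, 0, 0, 0, -1]]

```text
t: 17.18
ee_pos: [465.5, 93.8, 420.5]
orientation: [1.741, 2.608, 0.008]
ft_force: [0.6, -0.0, 0.4]
width: 87.7
```

```bash
python3 - <<'E'
from h import *
go(463.1,98.2,316.5,22.5)
im=ctrl.get_image("scene"); cv2.imwrite("pics/scene9.png",im[:,:,::-1])
overlay("pics/scene9.png","scene",[],225,150,90,90,7,"pics/s9.png")
E
```

```text
t 17.18 pos [465.5  93.8 420.5] yang 22.5 tilt 0.43 shift [  5.2  -1.3 104. ] |104| turnz 0.0 shift_after [  5.2  -1.3 104. ] w 87.7 F [ 0.6 -0.   0.4]
```

View pics/s9.png

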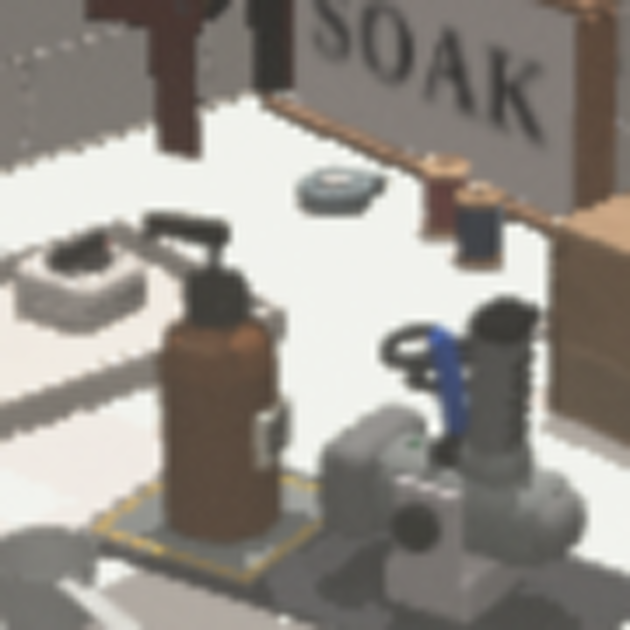

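```bash
cat > bo2.py <<'E'
from h import *
import sys
src,n,x0,y0,w,h,f,out=sys.argv[1:9]; 
ims=[]
for a in sys.argv[9:]:
    x,y,yaw=map(float,a.split(","))
    overlay(src,n,bottle(x,y,yaw,6),int(x0),int(y0),int(w),int(h),float(f),"/tmp/q.png"); ims.append(cv2.imread("/tmp/q.png"))
cv2.imwrite(out,np.hstack(ims))
E
python3 bo2.py pics/scene9.png scene 235 172 40 60 9 pics/s9b.png 460,99,196 460,99,206
```

```text
(no output)
```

View pics/s9b.png

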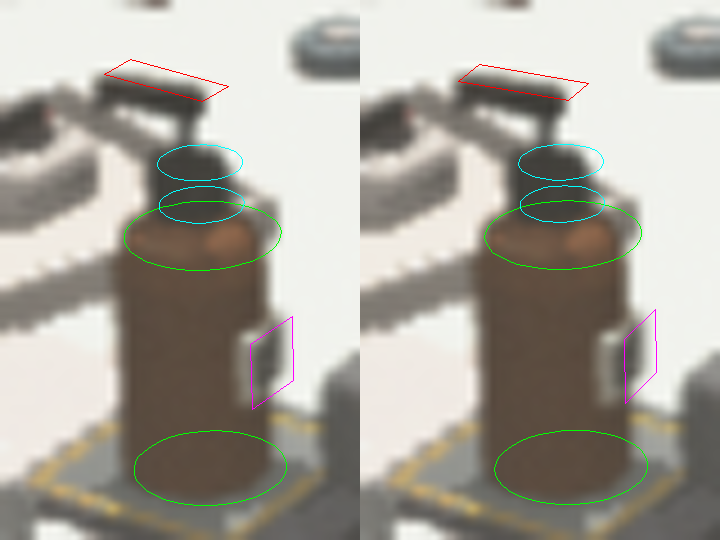

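Request:
jog_arm:
  steps:
    - [[-0.0317, -0.0036, 0, 0, 0, 0, -1], [-0.0317, -0.0036, 0, 0, 0, 0, -1], [-0.0317, -0.0036, 0, 0, 0, 0, -1], [-0.0317, -0.0036, 0, 0, 0, 0, -1], [-0.0317, -0.0036, 0, 0, 0, 0, -1], [0, 0, 0, 0, 0, -7, -1], [0, 0, 0, 0, 0, -7, -1], [0, 0, 0, 0, 0, -7, -1], [0, 0, 0, 0, 0, -7, -1], [0, 0, 0, 0, 0, -7, -1], [0, 0, 0, 0, 0, -7, -1], [0, 0, 0, 0, 0, -7, -1], [0, 0, 0, 0, 0, -7, -1], [0, 0, 0, 0, 0, -7, -1], [0, 0, 0, 0, 0, -7, -1], [0, 0, 0, 0, 0, -7, -1], [0, 0, 0, 0, 0, -6.8, -1], [0, 0, 0, 0, 0, 0, -1], [0, 0, 0, 0, 0, 0, -1]]

```text
t: 18.82
ee_pos: [508.1, -59.7, 415.1]
orientation: [0.441, -3.108, -0.001]
ft_force: [-0.1, -0.7, -0.3]
width: 87.9
```

```bash
python3 - <<'E'
from h import *
go(509.6,-59.3,320,106.3)
o=ctrl.get_obs();M=R.from_rotvec(o["orientation"]).as_matrix();p=o["ee_pos"]
for n in("scene","top"):
    im=ctrl.get_image(n); cv2.imwrite(f"pics/{n}10.png",im[:,:,::-1])
P=[([p+M@np.array([x,s*y,182]) for x,y in((-10,44),(-10,57.5),(10,57.5),(10,44))],(0,255,0)) for s in(-1,1)]
O=np.array([486,21.3]);a=np.radians(16.3);ex=np.array([np.cos(a),np.sin(a)]);ey=np.array([-ex[1],ex[0]])
for z,dy in((178,-92),(100,-88)):
    P.append(([np.r_[O+u*ex+(dy+v)*ey,z] for u,v in((-14.5,-14),(-14.5,14),(14.5,14),(14.5,-14))],(0,0,255)))
overlay("pics/scene10.png","scene",P,240,135,95,85,8,"pics/s10.png")
overlay("pics/top10.png","top",[],235,180,110,75,7,"pics/t10.png")
E
```

```text
t 18.82 pos [508.1 -59.7 415.1] yang 106.1 tilt 0.13 shift [-1.7 -0.1 95.1] |95| turnz -0.2 shift_after [-1.7 -0.1 95.1] w 87.9 F [-0.1 -0.7 -0.3]
```

View pics/s10.png

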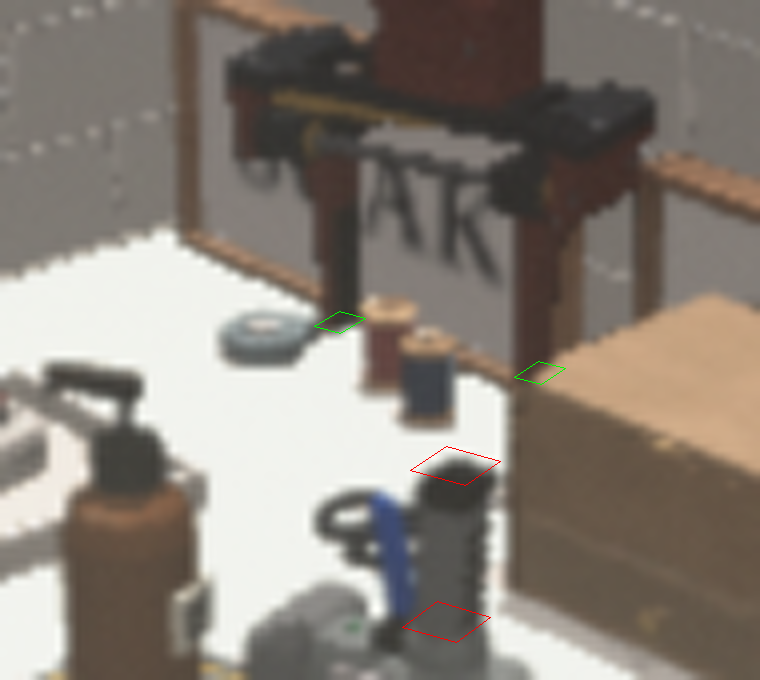

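View pics/t10.png

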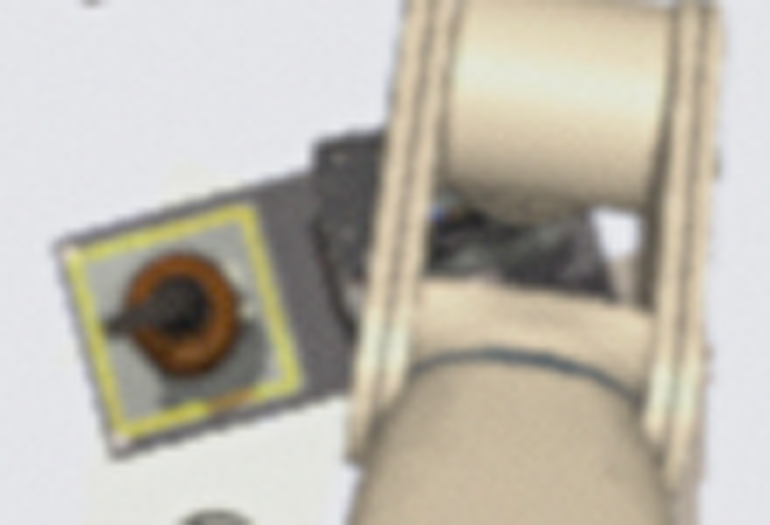

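Request:
jog_arm:
  steps:
    - [[0.004, -0.003, 0.025, 0, 0, 0, -1], [0, 0, 0.02, 0, 0, 0, -1], [0, 0, 0, 0, 0, 0, -1], [0, 0, 0, 0, 0, 0, -1]]

```text
t: 19.25
ee_pos: [505.2, -63.7, 370.8]
orientation: [0.444, -3.108, -0.001]
ft_force: [0.0, 0.4, -0.2]
width: 87.8
```

```bash
python3 - <<'E'
from h import *
go(506.5,-63.3,320,106.3)
o=ctrl.get_obs();M=R.from_rotvec(o["orientation"]).as_matrix();p=o["ee_pos"]
for n in("scene",):
    im=ctrl.get_image(n); cv2.imwrite(f"pics/{n}11.png",im[:,:,::-1])
P=[([p+M@np.array([x,s*y,182]) for x,y in((-10,44),(-10,57.5),(10,57.5),(10,44))],(0,255,0)) for s in(-1,1)]
P.append(([np.array([p[0],p[1],178])+M@np.array([x,y-5,0]) for x,y in((-18,-14),(-18,14),(18,14),(18,-14))],(0,0,255)))
overlay("pics/scene11.png","scene",P,260,155,70,65,11,"pics/s11.png")
E
```

```text
t 19.25 pos [505.2 -63.7 370.8] yang 106.3 tilt 0.15 shift [-1.5 -0.  50.7] |51| turnz -0.0 shift_after [-1.5 -0.  50.7] w 87.8 F [ 0.   0.4 -0.2]
```

View pics/s11.png

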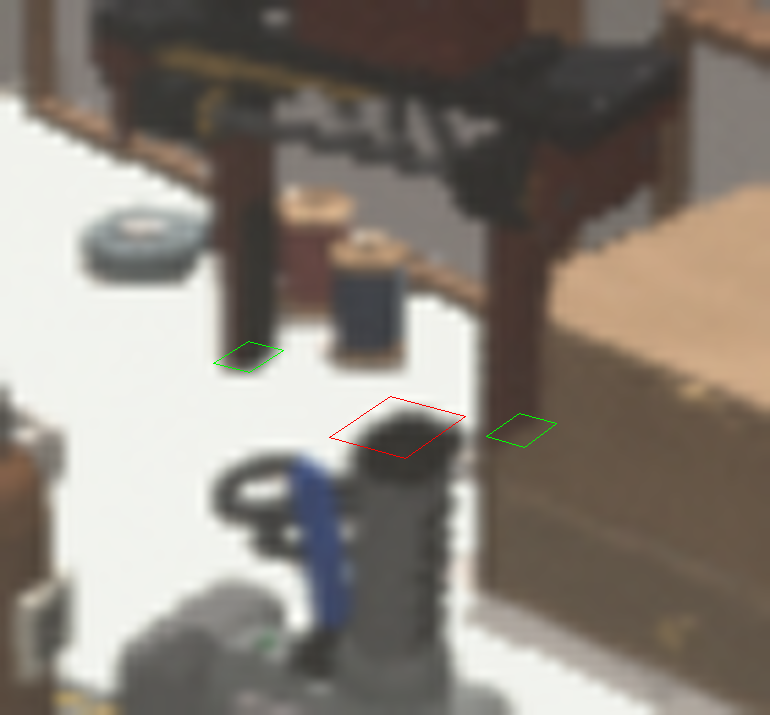

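Request:
jog_arm:
  steps:
    - [[0, 0, 0.02, 0, 0, 0, -1], [0, 0, 0.025, 0, 0, 0, -1], [0, 0, 0.018, 0, 0, 0, -1], [0, 0, 0.007, 0, 0, 0, -1], [0, 0, 0, 0, 0, 0, -1], [0, 0, 0, 0, 0, 0, -1]]

```text
t: 19.8
ee_pos: [506.1, -63.8, 302.4]
orientation: [-0.446, 3.109, -0.001]
ft_force: [0.2, -0.2, 0.5]
width: 87.8
```

```bash
python3 - <<'E'
from h import *
go(505.5,-63.7,301,106.3)
for n in("scene",):
    im=ctrl.get_image(n); cv2.imwrite(f"pics/{n}12.png",im[:,:,::-1])
overlay("pics/scene12.png","scene",[],235,155,95,85,8,"pics/s12.png")
E
```

```text
t 19.80 pos [506.1 -63.8 302.4] yang 106.3 tilt 0.07 shift [0.5 0.2 1.4] |2| turnz 0.0 shift_after [0.5 0.2 1.4] w 87.8 F [ 0.2 -0.2  0.5]
```

View pics/s12.png

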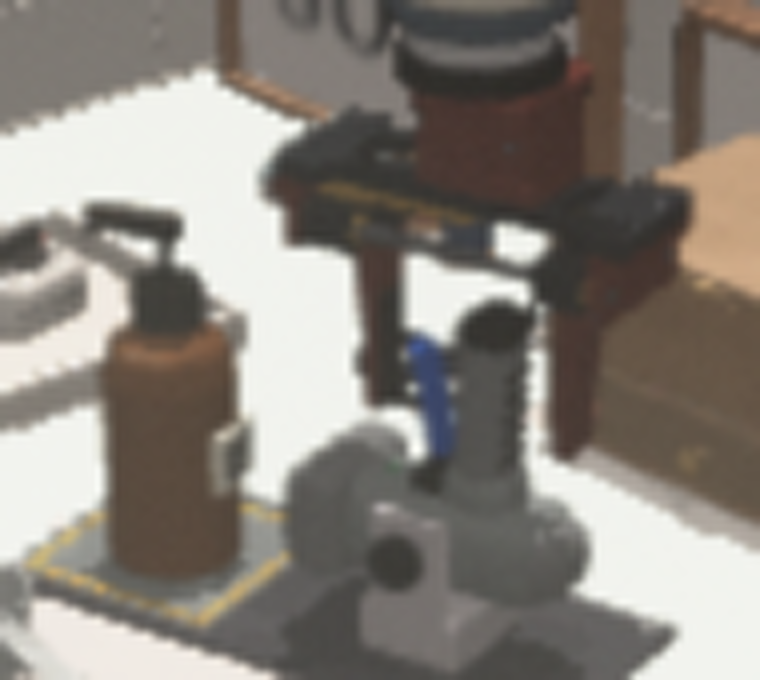

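Request:
jog_arm:
  steps:
    - [[0, 0, 0.001, 0, 0, 0, 0.2], [0, 0, 0, 0, 0, 0, 0.2], [0, 0, 0, 0, 0, 0, 0.2], [0, 0, 0, 0, 0, 0, 1], [0, 0, 0, 0, 0, 0, 1], [0, 0, 0, 0, 0, 0, 1], [0, 0, 0, 0, 0, 0, 1], [0, 0, 0, 0, 0, 0, 1], [0, 0, 0, 0, 0, 0, 1], [0, 0, 0, 0, 0, 0, 1], [0, 0, 0, 0, 0, 0, 1], [0, 0, 0, 0, 0, 0, 1]]

```text
t: 20.85
ee_pos: [505.5, -63.8, 300.6]
orientation: [0.445, -3.11, -0.001]
ft_force: [-0.7, 0.9, 4.5]
width: 42.0
```

```bash
python3 - <<'E'
from h import *
go(505.5,-63.7,301,106.3)
for n in("scene",):
    im=ctrl.get_image(n); cv2.imwrite(f"pics/{n}13.png",im[:,:,::-1])
overlay("pics/scene13.png","scene",[],265,165,70,65,11,"pics/s13.png")
E
```

```text
t 20.85 pos [505.5 -63.8 300.6] yang 106.3 tilt 0.04 shift [-0.1  0.1 -0.4] |0| turnz 0.0 shift_after [-0.1  0.1 -0.4] w 42.0 F [-0.7  0.9  4.5]
```

View pics/s13.png

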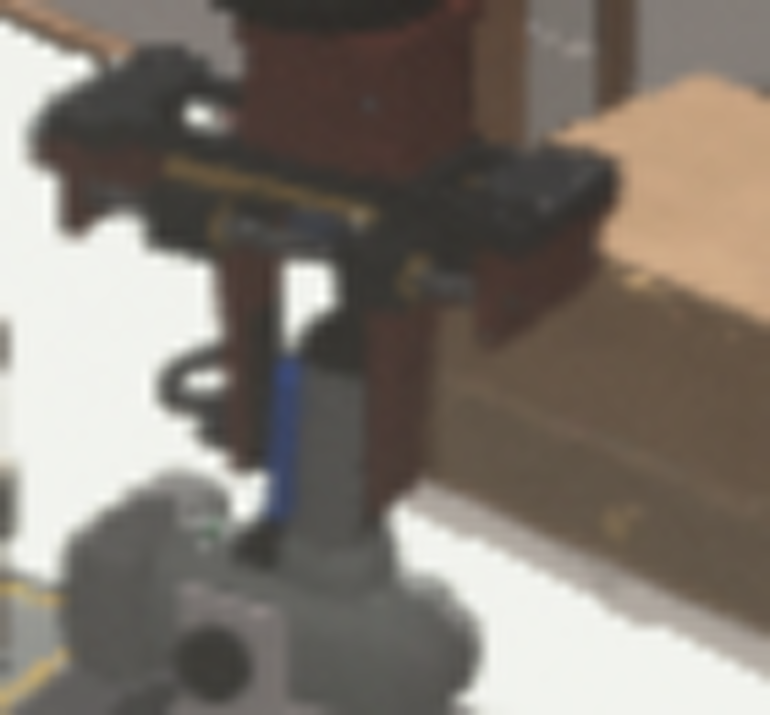

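Request:
jog_arm:
  steps:
    - [[0, 0, 0, 0, 0, 0, 1], [0, 0, 0, 0, 0, 0, -1], [0, 0, 0, 0, 0, 0, -1], [0, 0, 0, 0, 0, 0, -1], [0, 0, 0, 0, 0, 0, -1], [0, 0, 0, 0, 0, 0, -1], [0, 0, 0, 0, 0, 0, -1], [0, 0, 0, 0, 0, 0, -1], [0, 0, 0, 0, 0, 0, -1], [0, 0, -0.02, 0, 0, 0, -1], [0, 0, -0.035, 0, 0, 0, -1], [0, 0, -0.035, 0, 0, 0, -1], [0, 0, -0.025, 0, 0, 0, -1], [0, 0, 0, 0, 0, 0, -1], [0, 0, 0, 0, 0, 0, -1]]

```text
t: 22.15
ee_pos: [505.8, -63.9, 417.0]
orientation: [-0.446, 3.106, -0.002]
ft_force: [0.3, -0.6, -0.6]
width: 87.5
```

```bash
python3 - <<'E'
from h import *
go(460,96,420,22)
for n in("scene","top"):
    im=ctrl.get_image(n); cv2.imwrite(f"pics/{n}14.png",im[:,:,::-1])
overlay("pics/scene14.png","scene",[],225,165,95,75,8,"pics/s14.png")
overlay("pics/top14.png","top",[],240,200,40,40,14,"pics/t14.png")
E
```

```text
t 22.15 pos [505.8 -63.9 417. ] yang 106.3 tilt 0.22 shift [ -1.1 166.3  -3.3] |166| turnz 84.3 shift_after [165.4  17.5  -3.6] w 87.5 F [ 0.3 -0.6 -0.6]
```

View pics/s14.png

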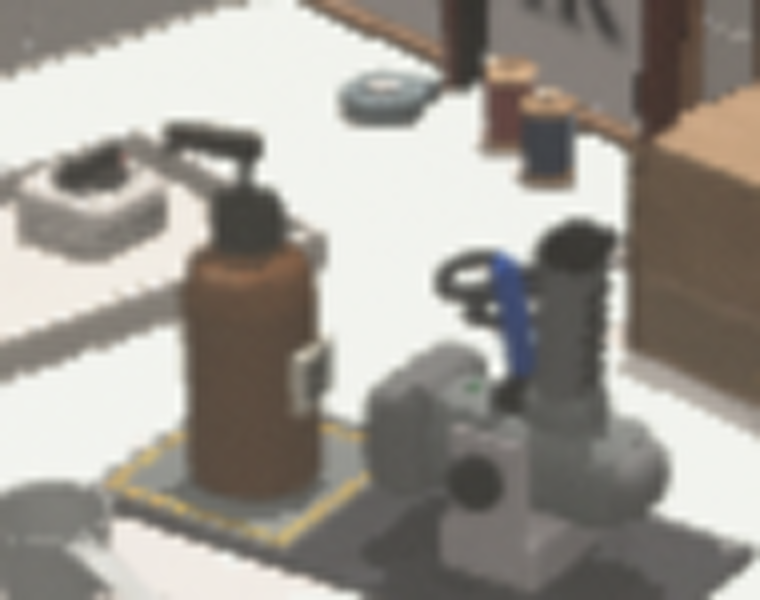

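View pics/t14.png

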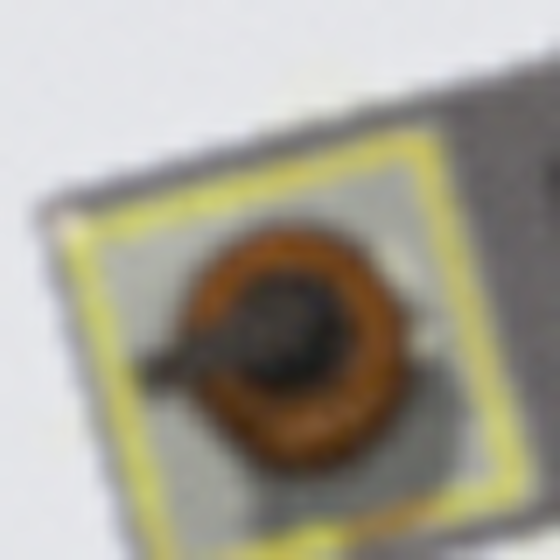

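```bash
python3 - <<'E'
from h import *
np.set_printoptions(precision=1,suppress=True)
print(atz((240+293/14-.5,200+328/14-.5),"top",165))
print(atz((225+248/8-.5,165+220/8-.5),"scene",142))
for n in("top","scene"):
  for r in ctrl.landmark_of("bottle_collar",n)[:1]: print(n,r,atz(r["uv"],n,142))
E
python3 bo2.py pics/scene14.png scene 235 172 40 60 9 pics/s14b.png 457,98,198 460,103,198
python3 bo2.py pics/top14.png top 245 205 30 30 12 pics/t14b.png 457,98,198 460,103,198
```

```text
[459.2  98.3 165. ]
[453.8  93.6 142. ]
top {'uv': [258.1, 227.8], 'p': 0.82} [443.4 107.4 142. ]
scene {'uv': [253.5, 190.9], 'p': 0.57} [454.1 106.1 142. ]
```

View pics/s14b.png

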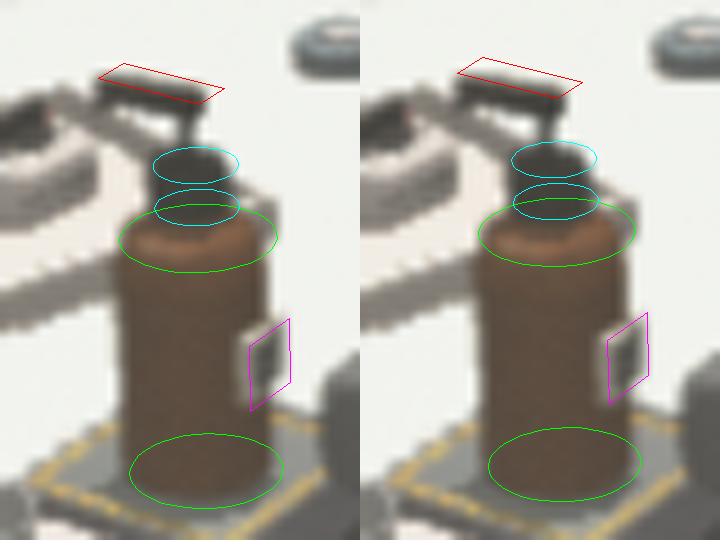

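View pics/t14b.png

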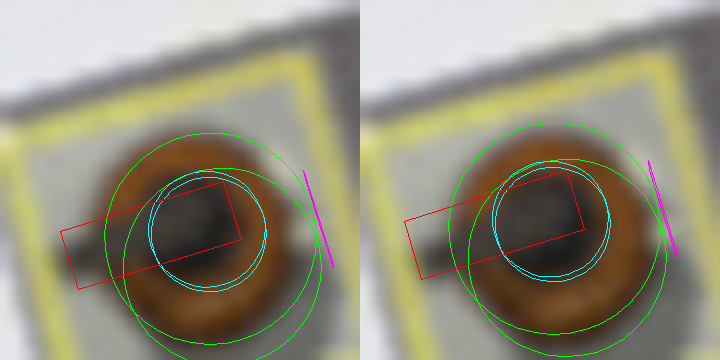

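Request:
jog_arm:
  steps:
    - [[-0.0007, 0.034, 0, 0, 0, 0, -1], [-0.0007, 0.034, 0, 0, 0, 0, -1], [-0.0007, 0.034, 0, 0, 0, 0, -1], [-0.0007, 0.034, 0, 0, 0, 0, -1], [-0.0007, 0.034, 0, 0, 0, 0, -1], [0, 0, 0, 0, 0, 6.64, -1], [0, 0, 0, 0, 0, 6.64, -1], [0, 0, 0, 0, 0, 6.64, -1], [0, 0, 0, 0, 0, 6.64, -1], [0, 0, 0, 0, 0, 6.64, -1], [0, 0, 0, 0, 0, 6.64, -1], [0, 0, 0, 0, 0, 6.64, -1], [0, 0, 0, 0, 0, 6.64, -1], [0, 0, 0, 0, 0, 6.64, -1], [0, 0, 0, 0, 0, 6.64, -0.7], [0, 0, 0, 0, 0, 6.64, -0.7], [0, 0, 0, 0, 0, 6.64, -0.7], [0, 0, 0, 0, 0, 6.64, -0.7], [0, 0, 0.02, 0, 0, 0, -0.7], [0, 0, 0, 0, 0, 0, -0.7]]

```text
t: 24.02
ee_pos: [459.9, 100.1, 392.2]
orientation: [-1.799, -2.57, 0.007]
ft_force: [-0.9, 1.4, -1.3]
width: 74.5
```

```bash
python3 - <<'E'
from h import *
go(461.5,100.5,316.5,20)
o=ctrl.get_obs();M=R.from_rotvec(o["orientation"]).as_matrix();p=o["ee_pos"]*1
im=ctrl.get_image("scene"); cv2.imwrite("pics/scene15.png",im[:,:,::-1])
w=o["width"]/2
P=[([p+M@np.array([x,s*y,182]) for x,y in((-10,w),(-10,w+13),(10,w+13),(10,w))],(0,255,0)) for s in(-1,1)]
p2=np.array([461.5,100.5,316.5])
P+=[([p2+M@np.array([x,s*y,182]) for x,y in((-10,w),(-10,w+13),(10,w+13),(10,w))],(255,255,0)) for s in(-1,1)]
overlay("pics/scene15.png","scene",P,225,150,70,70,9,"pics/s15.png")
E
```

```text
t 24.02 pos [459.9 100.1 392.2] yang 20.0 tilt 0.34 shift [-0.3  2.1 75.7] |76| turnz 0.0 shift_after [-0.3  2.1 75.7] w 74.5 F [-0.9  1.4 -1.3]
```

View pics/s15.png

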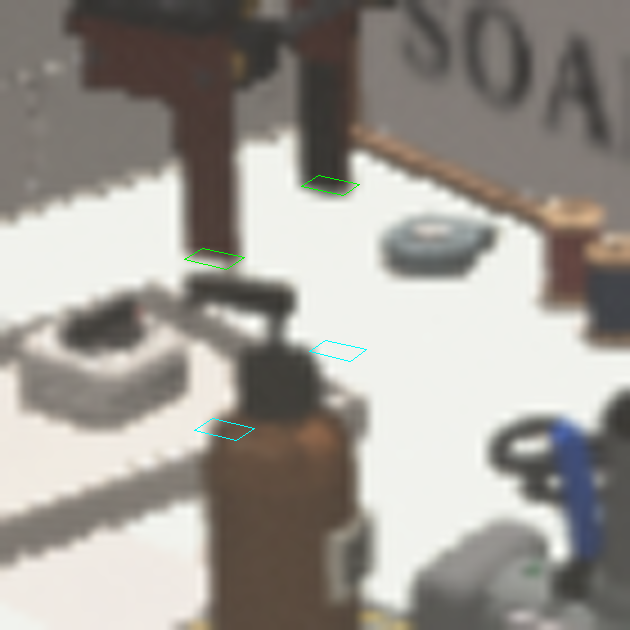

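Request:
jog_arm:
  steps:
    - [[0, 0, 0.03, 0, 0, 0, -0.7], [0, 0, 0.03, 0, 0, 0, -0.7], [0, 0, 0.013, 0, 0, 0, -0.7], [0, 0, 0.0015, 0, 0, 0, -0.7], [0, 0, 0, 0, 0, 0, -0.7], [0, 0, 0, 0, 0, 0, -0.7]]

```text
t: 24.57
ee_pos: [461.5, 100.5, 321.8]
orientation: [1.801, 2.574, 0.001]
ft_force: [-0.0, -0.9, 0.4]
width: 74.7
```

```bash
python3 - <<'E'
from h import *
go(461.5,100.5,317,20)
E
```

```text
t 24.57 pos [461.5 100.5 321.8] yang 20.0 tilt 0.04 shift [0.  0.  4.8] |5| turnz 0.0 shift_after [0.  0.  4.8] w 74.7 F [-0.  -0.9  0.4]
```

Request:
jog_arm:
  steps:
    - [[0, 0, 0.004, 0, 0, 0, -0.7], [0, 0, 0, 0, 0, 0, -0.7], [0, 0, 0, 0, 0, 0, 1], [0, 0, 0, 0, 0, 0, 1], [0, 0, 0, 0, 0, 0, 1], [0, 0, 0, 0, 0, 0, 1], [0, 0, 0, 0, 0, 0, 1], [0, 0, 0, 0, 0, 0, 1], [0, 0, 0, 0, 0, 0, 1], [0, 0, 0, 0, 0, 0, 1], [0, 0, 0, 0, 0, 0, 1], [0, 0, 0, 0, 0, 0, 1], [0, 0, 0, 0, 0, 0, 1]]

```text
t: 25.65
ee_pos: [461.0, 100.4, 317.0]
orientation: [-1.801, -2.574, -0.0]
ft_force: [0.3, 0.2, 0.9]
width: 33.8
```

```bash
python3 - <<'E'
from h import *
go(478,312,380,20)
im=ctrl.get_image("scene"); cv2.imwrite("pics/scene16.png",im[:,:,::-1])
overlay("pics/scene16.png","scene",[],225,150,70,80,7,"pics/s16.png")
E
```

```text
t 25.65 pos [461.  100.4 317. ] yang 20.0 tilt 0.00 shift [193.   88.4 -63. ] |221| turnz 0.0 shift_after [193.   88.4 -63. ] w 33.8 F [0.3 0.2 0.9]
```

View pics/s16.png

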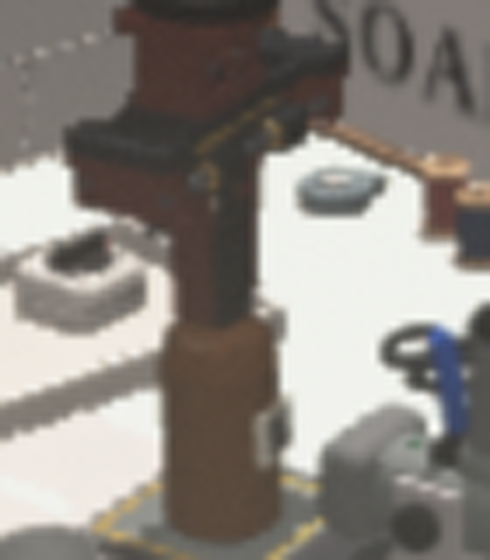

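Request:
jog_arm:
  steps:
    - [[0, 0, -0.015, 0, 0, 0, 1], [0, 0, -0.025, 0, 0, 0, 1], [0, 0, -0.02, 0, 0, 0, 1], [0.014, 0.0055, 0, 0, 0, 0, 1], [0.028, 0.0115, 0, 0, 0, 0, 1], [0.031, 0.013, 0, 0, 0, 0, 1], [0.031, 0.013, 0, 0, 0, 0, 1], [0.031, 0.013, 0, 0, 0, 0, 1], [0.031, 0.0125, 0, 0, 0, 0, 1], [0.028, 0.0115, 0, 0, 0, 0, 1], [0.014, 0.005, 0, 0, 0, 0, 1], [0, 0, 0.02, 0, 0, 0, 1], [0, 0, 0.02, 0, 0, 0, 1], [0, 0, 0, 0, 0, 0, 1], [0, 0, 0, 0, 0, 0, 1]]

```text
t: 26.95
ee_pos: [469.0, 324.2, 335.7]
orientation: [-1.801, -2.573, 0.006]
ft_force: [0.2, 0.4, -2.8]
width: 33.4
```

```bash
python3 - <<'E'
from h import *
go(470,325,316,20)
for n in("scene","top"):
    im=ctrl.get_image(n); cv2.imwrite(f"pics/{n}17.png",im[:,:,::-1])
overlay("pics/scene17.png","scene",[],180,120,110,90,7,"pics/s17.png")
E
```

```text
t 26.95 pos [469.  324.2 335.7] yang 20.0 tilt 0.24 shift [ 0.4  1.2 19.7] |20| turnz 0.0 shift_after [ 0.4  1.2 19.7] w 33.4 F [ 0.2  0.4 -2.8]
```

View pics/s17.png

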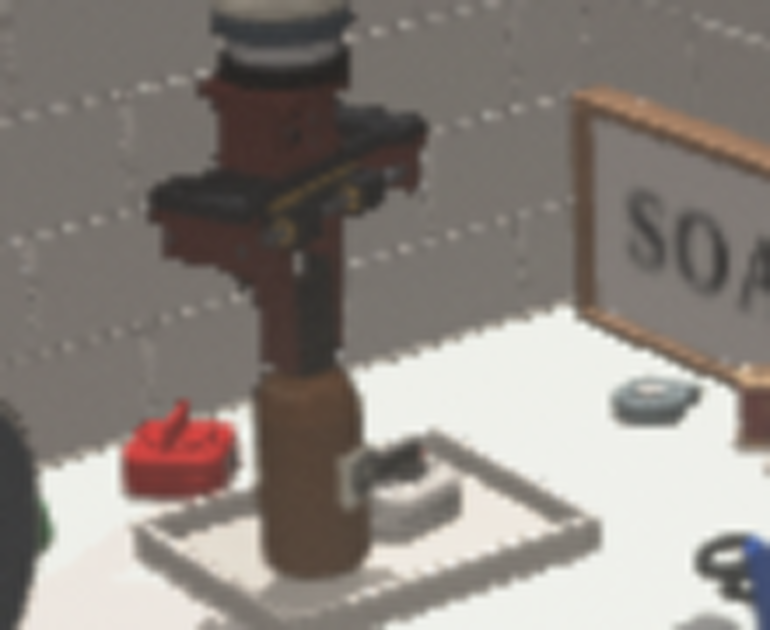

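Request:
jog_arm:
  steps:
    - [[0, 0.001, 0.008, 0, 0, 0, 1], [0, 0, 0.006, 0, 0, 0, 1], [0, 0, 0.003, 0, 0, 0, 1], [0, 0, 0.001, 0, 0, 0, 1], [0, 0, 0, 0, 0, 0, 1], [0, 0, 0, 0, 0, 0, 1]]

```text
t: 27.55
ee_pos: [470.6, 325.3, 319.0]
orientation: [1.801, 2.574, 0.0]
ft_force: [0.4, 1.1, -4.3]
width: 33.5
```

Request:
jog_arm:
  steps:
    - [[0, 0, 0.0015, 0, 0, 0, 1], [0, 0, 0.001, 0, 0, 0, 1], [0, 0, 0, 0, 0, 0, 1], [0, 0, 0, 0, 0, 0, 1]]

```text
t: 27.88
ee_pos: [470.5, 325.3, 316.5]
orientation: [-1.801, -2.574, 0.0]
ft_force: [-0.5, 0.0, -3.6]
width: 33.2
```

Request:
jog_arm:
  steps:
    - [[0, 0, 0.0008, 0, 0, 0, 1], [0, 0, 0, 0, 0, 0, 1], [0, 0, 0, 0, 0, 0, 1]]

```text
t: 28.13
ee_pos: [470.7, 325.4, 316.0]
orientation: [1.801, 2.574, 0.001]
ft_force: [0.5, -0.3, -1.1]
width: 33.4
```

Request:
jog_arm:
  steps:
    - [[0, 0, 0.0006, 0, 0, 0, 1], [0, 0, 0, 0, 0, 0, 1], [0, 0, 0, 0, 0, 0, -0.5], [0, 0, 0, 0, 0, 0, -0.5], [0, 0, 0, 0, 0, 0, -0.5], [0, 0, 0, 0, 0, 0, -0.5], [0, 0, 0, 0, 0, 0, -0.5], [0, 0, 0, 0, 0, 0, -0.5], [0, 0, -0.02, 0, 0, 0, -0.7], [0, 0, -0.03, 0, 0, 0, -1], [0, 0, -0.03, 0, 0, 0, -1], [0, 0, -0.02, 0, 0, 0, -1], [-0.03, 0, 0, 0, 0, 0, -1], [-0.04, 0, 0, 0, 0, 0, -1], [-0.04, 0, 0, 0, 0, 0, -1], [-0.04, 0, 0, 0, 0, 0, -1], [-0.04, 0, 0, 0, 0, 0, -1], [-0.04, 0, 0, 0, 0, 0, -1], [-0.03, 0, 0, 0, 0, 0, -1], [0, 0, 0, 0, 0, 0, -1]]

```text
t: 29.8
ee_pos: [561.0, 76.7, 415.2]
orientation: [1.806, 2.569, -0.001]
ft_force: [-0.9, -0.5, 0.2]
width: 87.8
```

```bash
python3 - <<'E'
from h import *
go(470,325,316,20)
for n in("scene","top"):
    im=ctrl.get_image(n); cv2.imwrite(f"pics/{n}18.png",im[:,:,::-1])
overlay("pics/scene18.png","scene",[],180,150,150,110,5,"pics/s18.png")
overlay("pics/top18.png","top",[],130,150,320,130,2.4,"pics/t18.png")
overlay("pics/top18.png","top",[],165,170,80,80,7,"pics/t18b.png")
E
```

```text
t 29.80 pos [561.   76.7 415.2] yang 19.8 tilt 0.09 shift [264.6  -1.6  98.8] |282| turnz -0.2 shift_after [264.6  -0.6  98.8] w 87.8 F [-0.9 -0.5  0.2]
```

View pics/s18.png

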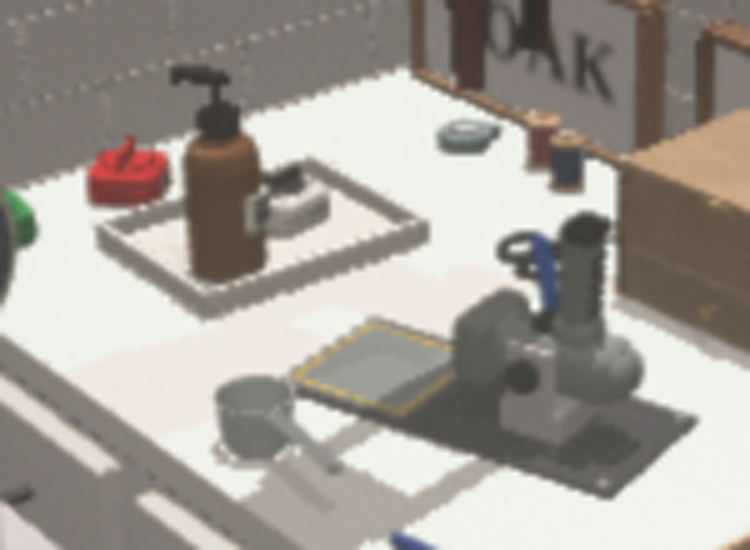

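View pics/t18.png

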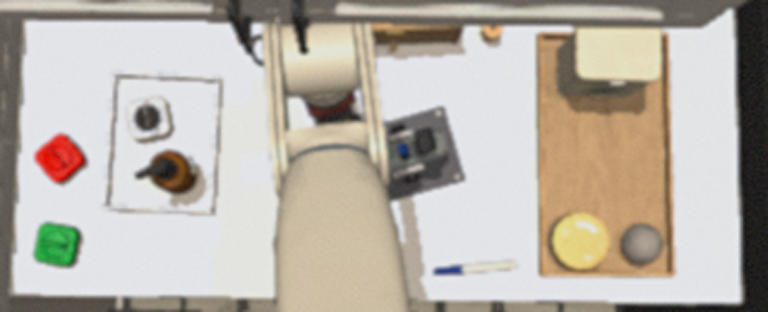

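View pics/t18b.png

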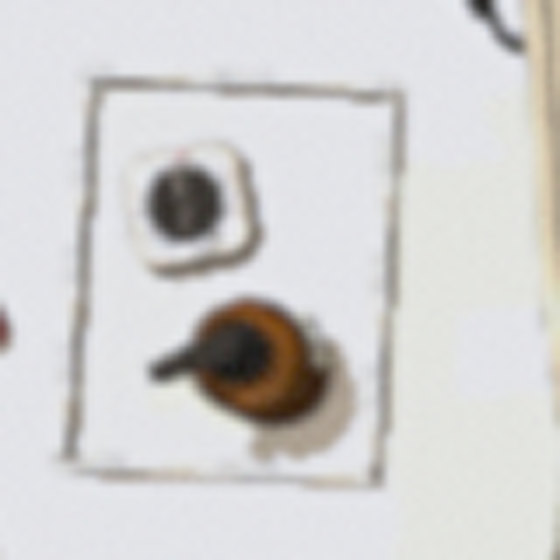

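View pics/scene18.png

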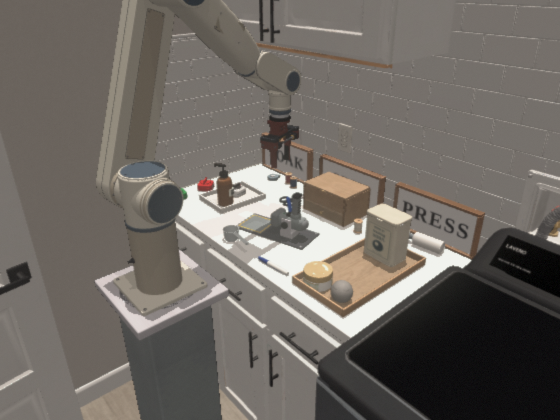

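```bash
python3 -c "
from workcell import ctrl
print(ctrl.close_job())"
```

```text
the job is handed in; nothing more can be done
None
```

The job is handed in at about 30 s of the 72 s allowed. The timer and the bottle both stand upright in the white tray, and the trigger was pulled on the bottle's barcode. No read signal is available, so I could not confirm that the code was actually read.

1. **Timer:** I moved it from the reading plate to the far part of the white tray.
2. **Bottle to the scanner:** I stood it in the yellow outline with its code towards the window and let go of it.
3. **Trigger:** I squeezed the trigger and grip together to 42 mm (43 mm is fully pulled) and opened fully. The picture afterwards showed the trigger back at rest.
4. **Bottle to the tray:** I regripped it and stood it in the white tray, clear of the timer.

**Last checks:** The final pictures show bottle and timer upright inside the white tray, with the arm clear of everything. Tin, pot, ball and the red and green look-alikes look unmoved. The highest contact force I saw was about 12 N, while setting the bottle down on the plate.

**What disagreed:**
- **Camera positions:** the two cameras differed by 3 to 5 mm, and more at the top of the scanner grip, so I used values in between and checked against the fingers in the picture.
- **Bottle's turn on the plate:** the scene view suggested it was up to 10 degrees off. The top view showed the spout within 1 to 2 degrees of the scanner's axis. Both are inside the 20 degree limit.
- **Bottle's sideways offset:** I estimated about 5 mm, against the 18 mm allowed.

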